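# Cap the storage jars and shut them in the counter case

### The arm

A 6-joint arm with a two-finger parallel gripper is mounted at the origin on the work surface. World frame = base frame: x ahead of the robot, y to its left, z up, the work surface at z = 0. Lengths are in m, angles in rad, forces in N, time in s.
With the tool pointing down it reaches from about 0.2 to 0.875 m from the base axis. Payload 3.4 kg.
Tool frame: the origin (TCP) lies midway between the tips of the shut fingers; the grasp point (between the pads) lies 19 mm behind it; z points along the fingers, y is the line along which they close (so a half turn about z gives the same grasp; the last joint's range is limited). The gripper opens to 94 mm and grips with 3 to 60 N. Pads are 16 mm wide; open, the fingers measure 119 mm over their backs; the gripper's body (75 mm by 177 mm) begins 78 mm behind the grasp point.
Start: joints at [-1.386, 0.276, 1.505, -0, 1.361, -0.121], TCP at [0.173, -0.548, 0.205] pointing down, gripper open.
Joint ranges: [-2.89, 2.89], [-0.75, 2.08], [0.22, 2.7], [-1.18, 4.32], [0.11, 2.71], [-2.7, 2.7]. Speed limits (rad/s): [2.57, 2.57, 3.14, 3.14, 3.14, 3.14].

### API

Orientations are given as a rotation vector (axis times angle).
In Python, from station import env gives the robot as it stands.
- The arm moves only by the tool carry_out, never from a script. Its arguments are lists of equal length, an entry for each row: "jaw": the opening, from 0 (shut) to 1 (fully open); "delta_pos": the shift along the world's x, y, z in m, a list of three; "twist": the turn about the world's z in degrees. In form: {"jaw": [jaw, ...], "delta_pos": [[x, y, z], ...], "twist": [twist, ...]}. A call has 1 to 20 rows; each row shifts and turns the commanded pose from where the row before left it; what a row does not reach is not made up. A row lasts 1/12 s, in which the tool goes at most 41.7 mm and 7.16 degrees, less where a joint would pass 70% of its speed; a pose out of reach is approached as far as the arm can. A call with a gripper value outside its range is refused whole. The fingers move at their own pace and stop on an object; "newtons" is the grip in N (left out, the last holds). Time passes only in rows, so rows that do not move let the fingers close. It gives the time, the measured TCP pose, the force, the opening and the grip force at its end, in the units of the state.
- env.observe(): the state, without advancing time (a new reading comes with each control period).
- env.snapshot(name): name is "scene" or "side" or "wrist"; returns (picture, depth): 400x640x3 uint8, red, green, blue; 400x640 float32, m along the optical axis (not along the pixel's ray), 0 where there is no reading.
- env.calibration(name): a dict with "camera_matrix" (3x3 intrinsics, pixels), "origin" and "attitude" of the camera in the world. Camera axes: x right, y up, looking along -z (the intrinsics and any distortion apply to the point x, -y, -z); pixel columns grow to the right and rows downward; lengths in m; the calibration is good to about 2 mm. A picture is of the moment at which its call begins: read the wrist's pose just before it. calibration takes no time and is no camera call; for the wrist camera it gives the pose at the moment of the call.
- env.hand_in(): hands the job in; it is judged then, once.
Trained networks look in the newest picture that a camera, given by its name, has taken for a name from the list of things; names that differ only in an ending like _2 or _b are one class to them, and where a whole thing is asked for, a point or a joint stands for the part that bears it (a point fixed in the world has none). Each returns a list of dicts, best first, with "p" (0 to 1); they miss things now and then, are a little off and sometimes report something else, mostly with a low value. They report only what shows in the picture. A call takes as long as a camera call. They do not tell look-alikes from the thing itself.
- env.silhouettes(query, camera): "pixels" (400x640 bool, what is visible of it) and "bbox" ([left, top, right, bottom] in pixels, round what is visible of it).
The state is a dict: "clock": time; "joint_positions": joint angles; "qvel": joint speeds; "joint_torque": joint torques, N m; "tcp_pos": TCP position; "tcp_rot": TCP orientation; "contact_force": force on the tool from outside, world axes, zero at the start; "torque": the same for the moment, N m; "gripper_width": finger opening in m; "gripper_force": force on a finger pad.
Only numpy, scipy, OpenCV 4.12 (cv2) and the standard library are available. Lean on these libraries where they do the work, as an engineer would, in place of code of your own. Each camera call takes 0.05 s, during which the arm holds its last target. There are 200 camera calls.

### The job

Put the storage jars away: screw every jar's wooden cap down tight, then stand all the jars upright inside the open-topped dark case, and when they are all in, push its glass door fully shut so that it is held by its catch. Leave the other crockery standing about where it is.

Things in the scene. Friction and masses are not known exactly. Their poses are not given: they have to be found in the camera images.
- case: dark wooden counter case, open-topped, fixed: 210 deep (x), 220 wide (y), 85 high, walls 12, floor 10 thick. Clear space inside in its own axes: x from -105 (doorway) to +93, y from -98 to +98: room for four jars, two by two. Origin: centre of its underside; x from doorway to back, y to the left seen from the doorway. The shut door's brass tongue reaches 16 in at the left, 60 up
- door_hinge (a point): on the hinge axis of the case's glazed door, at the doorway's right (-y) corner, 45 above the counter; axes turn with the door: y from the hinge to the free edge, -x out of the front face. The door is 14 thick (7 either side of the axis), 216 wide, from 4 to 85 above the counter, with a flat brass pull near the free edge
- door_push (a point): a point on the door's front face, 160 from the hinge and 65 above the counter, where it can be pushed; axes as door_hinge
- door (a joint): door angle in rad: 0 shut; grows as it opens towards the robot (anticlockwise from above), stop at 1.2. It turns easily (0.06 N m of friction) and stays where left; in the last 0.09 rad its tongue must be pushed past a sprung roller catch (4 to 6 N at the free edge, springing it back open if let go too soon), which then holds it at 0
- jar1: white stoneware storage jar with a wooden screw cap, loose, about 0.56 kg: 64 across, 70 high without its cap, 108 with it. Origin: centre of its underside. Two small lugs stick out 7 at the shoulder, on its own +x and -x sides
- cap1_grip (a point): on the axis of jar1's cap, 34 above the cap's underside (4 below the top of its wing), 104 above the jar's underside. The cap is a disc 58 across and 12 thick with an upright wing to grip: 52 long (this point's x), 16 thick (its y), 26 high. It cannot come off; the jar can be lifted by it
- cap1 (a joint): turn of jar1's cap on its jar in rad: 0 is screwed tight against its stop, where the wing lies in line with the jar's two lugs; grows as the cap is unscrewed (anticlockwise from above), so tighten clockwise; up to 2.8. It turns with 0.02 N m of friction, less than the jar's own grip on the counter; against the stop the whole jar turns
- jar2: white stoneware storage jar with a wooden screw cap, loose, about 0.56 kg: 64 across, 85 high without its cap, 123 with it. Origin: centre of its underside. Two small lugs stick out 7 at the shoulder, on its own +x and -x sides
- cap2_grip (a point): on the axis of jar2's cap, 34 above the cap's underside (4 below the top of its wing), 119 above the jar's underside. The cap is a disc 58 across and 12 thick with an upright wing to grip: 52 long (this point's x), 16 thick (its y), 26 high. It cannot come off; the jar can be lifted by it
- cap2 (a joint): turn of jar2's cap on its jar in rad: 0 is screwed tight against its stop, where the wing lies in line with the jar's two lugs; grows as the cap is unscrewed (anticlockwise from above), so tighten clockwise; up to 2.8. It turns with 0.02 N m of friction, less than the jar's own grip on the counter; against the stop the whole jar turns
- jar3: white stoneware storage jar with a wooden screw cap, loose, about 0.56 kg: 64 across, 70 high without its cap, 108 with it. Origin: centre of its underside. Two small lugs stick out 7 at the shoulder, on its own +x and -x sides
- cap3_grip (a point): on the axis of jar3's cap, 34 above the cap's underside (4 below the top of its wing), 104 above the jar's underside. The cap is a disc 58 across and 12 thick with an upright wing to grip: 52 long (this point's x), 16 thick (its y), 26 high. It cannot come off; the jar can be lifted by it
- cap3 (a joint): turn of jar3's cap on its jar in rad: 0 is screwed tight against its stop, where the wing lies in line with the jar's two lugs; grows as the cap is unscrewed (anticlockwise from above), so tighten clockwise; up to 2.8. It turns with 0.02 N m of friction, less than the jar's own grip on the counter; against the stop the whole jar turns
- jar4: white stoneware storage jar with a wooden screw cap, loose, about 0.56 kg: 64 across, 85 high without its cap, 123 with it. Origin: centre of its underside. Two small lugs stick out 7 at the shoulder, on its own +x and -x sides
- cap4_grip (a point): on the axis of jar4's cap, 34 above the cap's underside (4 below the top of its wing), 119 above the jar's underside. The cap is a disc 58 across and 12 thick with an upright wing to grip: 52 long (this point's x), 16 thick (its y), 26 high. It cannot come off; the jar can be lifted by it
- cap4 (a joint): turn of jar4's cap on its jar in rad: 0 is screwed tight against its stop, where the wing lies in line with the jar's two lugs; grows as the cap is unscrewed (anticlockwise from above), so tighten clockwise; up to 2.8. It turns with 0.02 N m of friction, less than the jar's own grip on the counter; against the stop the whole jar turns
- cup: small white handleless cup, 64 across, 55 high, standing among the jars; loose, not part of the job; origin at the centre of its underside
- mug: blue mug, 80 across, 80 high, with a handle; loose, not part of the job; origin at the centre of its underside
- bowl: brown earthenware bowl, 130 across, 55 high; loose, not part of the job; origin at the centre of its underside
- plates: stack of white plates, 150 across, 30 high; loose, not part of the job; origin at the centre of its underside
- mill: dark wooden pepper mill, 56 across, 130 high; loose, not part of the job; origin at the centre of its underside
- sugar: steel sugar tin with a darker lid and small knob, 78 across, 87 high; loose, not part of the job; origin at the centre of its underside
Things that resemble listed ones, but are neither listed nor needed, are in the scene too. What is shaped like the jar4 but orange or red is not meant. Leave any pink look-alike of the jar2 alone.

How it is judged:
By the outcome, as a careful person would: the job done as asked, in the order asked, and still so for the second after the job is handed in, with the robot touching nothing.
Of jar1, jar2, jar3, jar4 only 3 to 4 are there at a start; the rules pass over those that are not, and their reading is None.
At some moment in a run one of jar1, jar2, jar3, jar4 may be knocked a few centimetres aside while the robot is not near it.
It also fails if it takes over 210 s, if anything falls off the work surface, if the arm or the gripper's body presses on something with over 40 N, if the wrist force passes 120 N, or if a joint passes its speed limit or range.

## Working session

There is one attempt and no reset: what is moved stays moved. The work goes in short steps, Python scripts to look and compute and a tool call to move; the robot and the scene stay as the last step left them, time stands still between calls to the robot, and variables do not carry over. Pictures are saved under pics/ and viewed, at most 14 in all, crops included, and the job is handed in when it is done.

Besides the shell and the picture viewer there is one more tool, called after "Call:" by a JSON object that holds its "method" and its "body". carry_out: Moves the arm, as the interface text tells. Its arguments: {"type":"object","properties":{"jaw":{"type":"array","items":{"type":"number"}},"delta_pos":{"type":"array","items":{"type":"array","items":{"type":"number"}}},"twist":{"type":"array","items":{"type":"number"}},"newtons":{"type":"number"}},"required":["jaw","delta_pos","twist"]}

```bash
mkdir -p pics; ls; python3 - <<'E'
from station import env
import cv2,numpy as np
o=env.observe();print(o['clock'],o['tcp_pos'],o['tcp_rot'])
for n in("scene","side"):
    p,d=env.snapshot(n);cv2.imwrite(f'pics/{n}0.png',p[...,::-1])
    c=env.calibration(n);print(n,c)
E
```

```text
pics
0.0 [ 0.17299503 -0.54774928  0.20461231] [-3.10313145e+00 -4.78267755e-01  1.14707531e-04]
scene {'camera_matrix': array([[438.35531252,   0.        , 313.37436799],
       [  0.        , 438.35531252, 197.66093183],
       [  0.        ,   0.        ,   1.        ]]), 'origin': array([ 1.30442792, -0.29007789,  1.42686283]), 'attitude': array([0.4892054 , 0.33759986, 1.2217974 ])}
side {'camera_matrix': array([[444.13406591,   0.        , 323.68356279],
       [  0.        , 444.13406591, 201.07269636],
       [  0.        ,   0.        ,   1.        ]]), 'origin': array([ 0.23343825, -1.34022644,  1.0271966 ]), 'attitude': array([ 0.97467312, -0.09514897, -0.22857117])}
```

View pics/scene0.png

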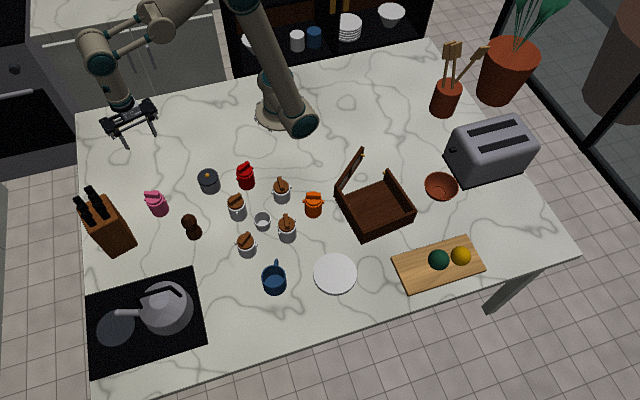

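View pics/side0.png

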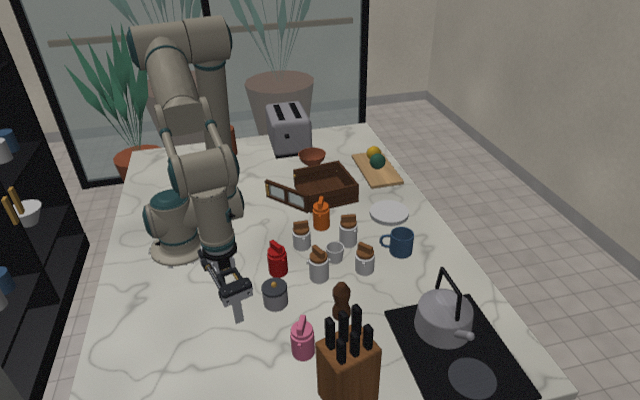

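The four white jars with brown caps show in the scene picture at (236,205), (281,188), (287,227) and (247,243), with the cup at (262,221). The case is at (375,210) with its door open towards the upper left, and the red, orange and pink jars are look-alikes.

```bash
cat > h.py <<'E'
from station import env
import numpy as np, cv2
from scipy.spatial.transform import Rotation as R
def cloud(n):
    """picture, world xyz per pixel, valid mask"""
    c=env.calibration(n); p,d=env.snapshot(n)
    K=np.array(c['camera_matrix']); v,u=np.mgrid[:400,:640]
    dist=c.get('distortion')
    x=(u-K[0,2])/K[0,0]*d; y=(v-K[1,2])/K[1,1]*d
    P=np.stack([x,-y,-d],-1)
    Q=P@R.from_rotvec(c['attitude']).as_matrix().T+c['origin']
    return p,Q,d>0
def sil(q,n): return [(r['p'],r['pixels'],r['bbox']) for r in env.silhouettes(q,n)]
def wing(Q,m,z):
    """centre, direction (deg) of the wing top points"""
    P=Q[m]; P=P[P[:,2]>z]
    if len(P)<5: return None
    (c,s,a)=cv2.minAreaRect((P[:,:2]*1000).astype(np.float32))
    C=np.cov(P[:,:2].T); w,V=np.linalg.eigh(C)
    return len(P),np.round(c,0),np.round(s,0),round(float(np.degrees(np.arctan2(V[1,1],V[0,1]))),1),round(float(np.percentile(P[:,2],95)),3),np.round(P.mean(0)*1000)
E
python3 - <<'E'
from h import *
for n in('scene','side'):
    p,Q,ok=cloud(n)
    np.savez(f'{n}.npz',p=p,Q=Q,ok=ok)
    for q in('jar1','jar2','cup','mug','bowl','plates','mill','sugar','case','door'):
        for pr,m,b in sil(q,n):
            mm=m&ok; P=Q[mm]
            if pr<.2 or len(P)<10: continue
            print(n,q,round(pr,2),np.round(b),'mean',np.round(P.mean(0)*1000),'zmax',np.round(np.percentile(P[:,2],98)*1000),wing(Q,mm,np.percentile(P[:,2],98)-.012) if 'jar' in q else '',p[mm].mean(0).round())
E
```

```text
scene jar1 0.92 [237. 163. 254. 190.] mean [ 339. -222.   74.] zmax 125.0 (65, array([ 325., -224.]), array([22., 53.]), 118.4, 0.125, array([ 328., -223.,  121.])) [92. 14. 13.]
scene jar1 0.88 [144. 190. 169. 214.] mean [ 358. -554.   74.] zmax 124.0 (73, array([ 343., -556.]), array([52., 18.]), 69.8, 0.126, array([ 345., -557.,  120.])) [113.  53.  73.]
scene jar1 0.79 [305. 188. 326. 220.] mean [536. -19.  77.] zmax 125.0 (73, array([524., -17.]), array([49., 25.]), 67.7, 0.126, array([525., -15., 121.])) [120.  53.  11.]
scene jar1 0.78 [237. 232. 260. 258.] mean [ 619. -286.   70.] zmax 110.0 (73, array([ 608., -288.]), array([17., 51.]), 127.5, 0.111, array([ 608., -288.,  106.])) [89. 69. 54.]
scene jar1 0.73 [277. 212. 300. 243.] mean [ 603. -140.   73.] zmax 124.0 (66, array([ 594., -137.]), array([16., 52.]), 171.8, 0.126, array([ 596., -137.,  121.])) [94. 77. 63.]
scene jar1 0.66 [270. 175. 293. 205.] mean [ 438. -113.   61.] zmax 109.0 (59, array([ 428., -110.]), array([16., 56.]), 177.5, 0.11, array([ 430., -110.,  105.])) [94. 77. 64.]
scene jar2 0.92 [237. 163. 254.
[... 4938 characters left out ...]
 108.]
side cup 0.62 [333. 282. 350. 320.] mean [ 470. -476.   80.] zmax 128.0  [55. 40. 31.]
side mug 0.63 [290. 223. 310. 253.] mean [ 422. -133.   60.] zmax 107.0  [101.  90.  81.]
side bowl 0.88 [295. 145. 325. 166.] mean [587. 476.  34.] zmax 56.0  [88. 55. 41.]
side plates 0.64 [370. 203. 412. 227.] mean [784. -40.  25.] zmax 33.0  [157. 156. 155.]
side mill 0.94 [332. 281. 349. 322.] mean [ 472. -472.   78.] zmax 264.0  [60. 46. 36.]
side sugar 0.87 [258. 278. 287. 315.] mean [ 291. -380.   53.] zmax 82.0  [75. 75. 76.]
side case 0.71 [263. 161. 360. 211.] mean [549. 191.  43.] zmax 86.0  [65. 51. 41.]
side door 0.78 [267. 181. 308. 210.] mean [418. 156.  44.] zmax 86.0  [85. 78. 71.]
```

Call:
{"method": "carry_out", "body": {"jaw": [1, 1, 1, 1, 1, 1, 1, 1, 1, 1, 1, 1, 1, 1, 1, 1, 1, 1, 1, 1], "delta_pos": [[0.005, 0.005, 0.018], [0.01, 0.01, 0.018], [0.015, 0.015, 0.018], [0.02, 0.02, 0.018], [0.02, 0.02, 0.018], [0.02, 0.02, 0.018], [0.02, 0.02, 0.018], [0.02, 0.02, 0.018], [0.02, 0.02, 0.018], [0.02, 0.02, 0.018], [0.02, 0.02, 0.015], [0.02, 0.02, 0.015], [0.02, 0.02, 0.01], [0.02, 0.02, 0.01], [0.02, 0.02, 0.005], [0.015, 0.015, 0], [0.01, 0.01, 0], [0, 0.01, 0], [0, 0, 0], [0, 0, 0]], "twist": [0, 0, 0, 0, 0, 0, 0, 0, 0, 0, 0, 0, 0, 0, 0, 0, 0, 0, 0, 0]}}

```text
clock: 2.87
tcp_pos: [0.4675, -0.2432, 0.4407]
tcp_rot: [3.104, 0.479, -0.001]
contact_force: [0.3, -0.6, -0.1]
gripper_width: 0.0942
gripper_force: 0.0
```

```bash
python3 - <<'E'
from h import *
o=env.observe();print(o['clock'],o['tcp_pos'],o['tcp_rot'],o['joint_positions'])
c=env.calibration('wrist');print(c)
p,Q,ok=cloud('wrist');np.savez('w1.npz',p=p,Q=Q,ok=ok);cv2.imwrite('pics/w1.png',p[...,::-1])
E
```

```text
2.8667 [ 0.4675145  -0.24318423  0.44069066] [ 3.10423320e+00  4.79016132e-01 -6.72301759e-04] [-6.11170985e-01  1.64779734e-01  1.09097000e+00 -7.80899510e-04
  1.88572407e+00  6.53177380e-01]
{'camera_matrix': array([[277.60747908,   0.        , 318.36828889],
       [  0.        , 277.60747908, 197.2784276 ],
       [  0.        ,   0.        ,   1.        ]]), 'origin': array([ 0.53366967, -0.2204505 ,  0.61892092]), 'attitude': array([-0.20897792,  0.15341642, -1.25782274])}
```

View pics/w1.png

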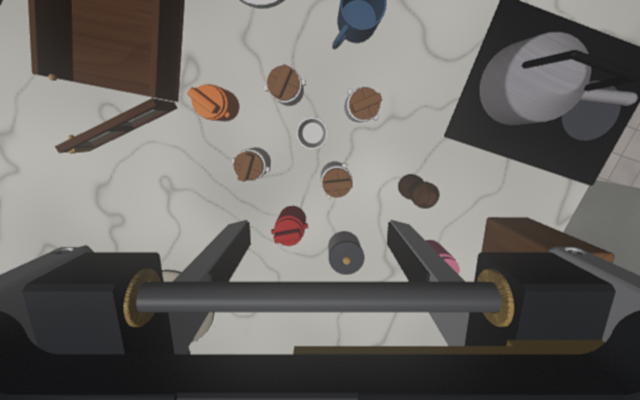

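The wrist camera sees the four jars at (285,84), (364,104), (250,165) and (337,180), with the cup at (312,133). The case is at the upper left, with its door open across (60–175, 100–150). I'll enlarge the jars to read their lugs.

```bash
cat > ana.py <<'E'
from h import *
def jars(p,Q,ok,cents):
    for k,(x,y,H) in cents.items():
        D=np.hypot(Q[...,0]-x/1000,Q[...,1]-y/1000)
        m=ok&(D<.045)&(Q[...,2]>H/1000-.008)&(Q[...,2]<H/1000+.008)
        w=wing(Q,m,.05)
        print(k,w)
E
python3 - <<'E'
from ana import *
z=np.load('w1.npz');p,Q,ok=z['p'],z['Q'],z['ok']
cv2.imwrite('pics/w1c.png',cv2.resize(p[50:200,200:400],(800,600),interpolation=cv2.INTER_CUBIC)[...,::-1])
jars(p,Q,ok,dict(A=(448,-290,123),B=(590,-140,123),C=(427,-113,108),D=(605,-292,108)))
for nm,(x0,x1,y0,y1) in dict(all=(.3,.75,0.03,.36)).items():
    m=ok&(Q[...,0]>x0)&(Q[...,0]<x1)&(Q[...,1]>y0)&(Q[...,1]<y1)&(Q[...,2]>.06)&(Q[...,2]<.1)
    print(m.sum(),Q[m].max(0),Q[m].min(0))
for n in('scene','side','w1'):
    z=np.load(n+'.npz');Q,ok=z['Q'],z['ok']
    m=ok&(Q[...,0]>.3)&(Q[...,0]<.75)&(Q[...,1]>.03)&(Q[...,1]<.36)&(Q[...,2]>.076)&(Q[...,2]<.095)
    P=Q[m]
    img=np.zeros((450,330),np.uint8)
    for a,b,_ in P: img[int((a-.3)*1000),int((b-.03)*1000)]=255
    cv2.imwrite(f'pics/rim_{n}.png',img)
ims=[cv2.imread(f'pics/rim_{n}.png',0) for n in('scene','side','w1')]
cv2.imwrite('pics/rim.png',cv2.resize(cv2.merge(ims),(440,600)))
E
```

```text
A (252, array([ 448., -285.]), array([16., 52.]), 113.7, 0.123, array([ 449., -285.,  122.]))
B (322, array([ 590., -137.]), array([16., 51.]), 171.5, 0.124, array([ 590., -138.,  122.]))
C (248, array([ 425., -111.]), array([16., 52.]), 178.6, 0.108, array([ 426., -112.,  107.]))
D (280, array([ 602., -288.]), array([16., 52.]), 129.3, 0.108, array([ 602., -288.,  107.]))
4160 [0.66361299 0.31172412 0.08772485] [0.34107176 0.07596605 0.06002616]
```

View pics/w1c.png

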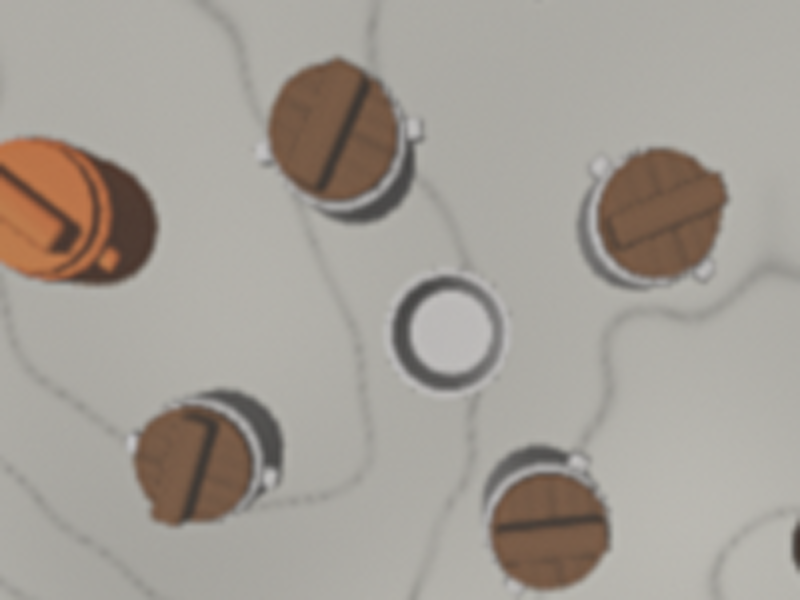

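View pics/rim.png

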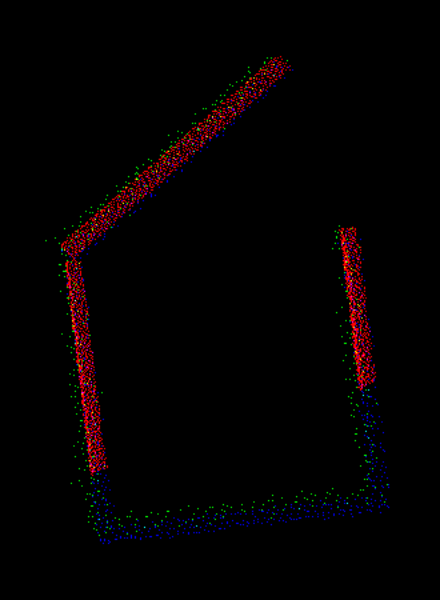

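Reading the crop, the lugs are at (264,151)/(415,129) for jar B, (599,168)/(704,269) for D, (132,441)/(270,478) for C and (578,461)/(513,585) for A. The rim plot shows the case rim, with its doorway towards the robot and the door swung from its right corner.

```bash
python3 - <<'E'
from h import *
z=np.load('w1.npz');Q,ok=z['Q'],z['ok']
c=env.calibration('wrist')
K=np.array(c['camera_matrix']);Rm=R.from_rotvec(c['attitude']).as_matrix();o=np.array(c['origin'])
def ray(u,v,z):
    d=Rm@np.array([(u-K[0,2])/K[0,0],-(v-K[1,2])/K[1,1],-1]);t=(z-o[2])/d[2];return o+t*d
L=dict(A=((578,461),(513,585),113.7,.085),B=((264,151),(415,129),171.5,.085),C=((132,441),(270,478),178.6,.07),D=((599,168),(704,269),129.3,.07))
for k,(a,b,w,h) in L.items():
    z=[Q[int(50+t[1]/4),int(200+t[0]/4),2] for t in(a,b)]
    P=[ray(200+t[0]/4-.375,50+t[1]/4-.375,h-.01) for t in(a,b)]
    d=P[1]-P[0];l=np.degrees(np.arctan2(d[1],d[0]))%180
    print(k,np.round(z,3),'centre',np.round((P[0]+P[1])[:2]*500),'len',round(np.linalg.norm(d)*1e3),'lug',round(l),'theta',round((w-l)%180))
M=[np.load(n+'.npz') for n in('scene','w1','side')]
for n,zf in zip(('scene','w1','side'),M):
    Q=zf['Q'][zf['ok']];Q=Q[(Q[:,2]>.078)&(Q[:,2]<.095)]
    for nm,b in dict(left=(.49,.62,.27,.35),right=(.50,.64,.07,.13),back=(.66,.72,.12,.30),door=(.33,.47,.10,.25)).items():
        P=Q[(Q[:,0]>b[0])&(Q[:,0]<b[1])&(Q[:,1]>b[2])&(Q[:,1]<b[3])]
        if len(P)<20: continue
        l=cv2.fitLine((P[:,:2]*1000).astype(np.float32),cv2.DIST_HUBER,0,.01,.01).ravel()
        print(n,nm,len(P),'ang',round(np.degrees(np.arctan2(l[1],l[0])),1),'pt',l[2:].round(1),'z',P[:,2].mean().round(3),'ext',P.min(0).round(3),P.max(0).round(3))
E
```

```text
A [0.075 0.077] centre [ 448. -284.] len 70 lug 171 theta 123
B [0.077 0.075] centre [ 590. -138.] len 70 lug 115 theta 56
C [0.061 0.061] centre [ 425. -110.] len 71 lug 92 theta 86
D [0.062 0.062] centre [ 602. -288.] len 69 lug 66 theta 63
scene left 115 ang 7.0 pt [555.2 300.2] z 0.084 ext [0.492 0.289 0.078] [0.619 0.316 0.091]
scene right 125 ang 6.5 pt [570.8  93.5] z 0.084 ext [0.5   0.08  0.078] [0.64  0.108 0.092]
scene back 175 ang -83.1 pt [690.  210.8] z 0.084 ext [0.674 0.121 0.078] [0.705 0.3   0.091]
scene door 159 ang -48.8 pt [412.8 173. ] z 0.084 ext [0.35  0.101 0.078] [0.47  0.25  0.092]
w1 left 635 ang 6.9 pt [540.8 297.1] z 0.083 ext [0.49  0.288 0.078] [0.593 0.312 0.088]
w1 right 727 ang 7.1 pt [572.   92.7] z 0.084 ext [0.5   0.08  0.078] [0.64  0.109 0.087]
w1 door 864 ang -49.0 pt [408.5 171.3] z 0.084 ext [0.342 0.1   0.078] [0.47  0.248 0.088]
side left 66 ang 4.7 pt [552.7 294.6] z 0.082 ext [0.492 0.285 0.078] [0.62  0.313 0.089]
side right 86 ang 5.8 pt [570.6  88. ] z 0.083 ext [0.501 0.074 0.078] [0.638 0.102 0.088]
side back 76 ang -83.4 pt [681.3 209.8] z 0.083 ext [0.666 0.122 0.078] [0.7   0.294 0.09 ]
side door 116 ang -49.1 pt [405.1 168.4] z 0.083 ext [0.343 0.101 0.078] [0.468 0.246 0.089]
```

Call:
{"method": "carry_out", "body": {"jaw": [0.5, 0.5, 0.5, 0.5, 0.5, 0.5, 0.5, 0.5, 0.5, 0.5, 0.5, 0.5, 0.5, 0.5, 0.5, 0.5, 0.5, 0.5, 0.5, 0.5], "delta_pos": [[-0.002, -0.004, -0.017], [-0.002, -0.004, -0.017], [-0.002, -0.004, -0.017], [-0.002, -0.004, -0.017], [-0.002, -0.004, -0.017], [-0.002, -0.004, -0.017], [-0.002, -0.004, -0.017], [-0.002, -0.004, -0.017], [-0.002, -0.004, -0.017], [-0.001, -0.004, -0.017], [0, -0.002, -0.017], [0, 0, -0.017], [0, 0, -0.017], [0, 0, -0.017], [0, 0, -0.02], [0, 0, -0.02], [0, 0, -0.02], [0, 0, -0.02], [0, 0, -0.02], [0, 0, 0]], "twist": [6.9, 6.9, 6.9, 6.9, 6.9, 6.9, 6.9, 6.9, 6.9, 6.9, 6.9, 6.9, 6.9, 6.5, 0, 0, 0, 0, 0, 0]}}

```text
clock: 4.58
tcp_pos: [0.4459, -0.2845, 0.0991]
tcp_rot: [-1.716, -2.623, -0.001]
contact_force: [-0.8, 0.8, -0.5]
gripper_width: 0.0469
gripper_force: 0.0
```

```bash
cat > st.py <<'E'
from h import *
o=env.observe();r=R.from_rotvec(o['tcp_rot']).as_matrix()
print(round(o['clock'],2),'tcp',np.round(o['tcp_pos']*1000,1),'yaw',round(np.degrees(np.arctan2(r[1,0],r[0,0])),1),'tilt',round(np.degrees(np.arccos(-r[2,2])),2),'F',np.round(o['contact_force'],1),'T',np.round(o['torque'],2),'w',round(o['gripper_width']*1000,1),'j6',round(o['joint_positions'][5],2))
E
python3 st.py
```

```text
4.58 tcp [ 445.9 -284.5   99.1] yaw 113.6 tilt 0.43 F [-0.8  0.8 -0.5] T [ 0.02 -0.06 -0.02] w 46.9 j6 -1.11
```

Call:
{"method": "carry_out", "body": {"jaw": [0.5, 0, 0, 0, 0, 0, 0, 0, 0, 0, 0, 0, 0, 0, 0, 0, 0, 0, 0, 0], "delta_pos": [[0.0025, 0, 0.002], [0, 0, 0], [0, 0, 0], [0, 0, 0], [0, 0, 0], [0, 0, 0], [0, 0, 0], [0, 0, 0], [0, 0, 0], [0, 0, 0], [0, 0, 0], [0, 0, 0], [0, 0, 0], [0, 0, 0], [0, 0, 0], [0, 0, 0], [0, 0, 0], [0, 0, 0], [0, 0, 0], [0, 0, 0]], "twist": [0, 0, 0, 0, 0, 0, 0, -6.5, -6.5, -6.5, -6.5, -6.5, -6.5, -6.5, -6.5, -6.5, -6.5, -6.5, -6.5, -6.5], "newtons": 25}}

```text
clock: 6.25
tcp_pos: [0.4513, -0.2844, 0.1049]
tcp_rot: [-3.041, -0.783, 0.0]
contact_force: [-1.6, 1.4, 4.3]
gripper_width: 0.0156
gripper_force: 24.9
```

```bash
python3 st.py
```

```text
6.25 tcp [ 451.3 -284.4  104.9] yaw 28.9 tilt 0.09 F [-1.6  1.4  4.3] T [ 0.26  0.22 -0.01] w 15.6 j6 0.37
```

Call:
{"method": "carry_out", "body": {"jaw": [0, 0, 0, 0, 0, 0, 0, 0, 0], "delta_pos": [[0, 0, 0], [0, 0, 0], [0, 0, 0], [0, 0, 0], [0, 0, 0], [0, 0, 0], [0, 0, 0], [0, 0, 0], [0, 0, 0]], "twist": [-6.5, -6.5, -6.5, -6.5, -6.5, -6.5, -6.5, -6.5, -2]}}

```text
clock: 7.0
tcp_pos: [0.4525, -0.2846, 0.1049]
tcp_rot: [-3.065, 0.681, -0.002]
contact_force: [0.7, 2.4, 1.7]
gripper_width: 0.0159
gripper_force: 24.9
```

```bash
python3 st.py
```

```text
7.0 tcp [ 452.5 -284.6  104.9] yaw -25.1 tilt 0.12 F [0.7 2.4 1.7] T [ 0.36 -0.14  0.02] w 15.9 j6 1.31
```

Call:
{"method": "carry_out", "body": {"jaw": [0.5, 0.5, 0.5, 0.5, 0.5, 0.5, 0.5, 0.5, 0.5, 0.5, 0.5, 0.5, 0.5, 0.5, 0.5, 0.5, 0.5, 0.5, 0.5, 0.5], "delta_pos": [[0, 0, 0], [0, 0, 0], [0, 0, 0], [0, 0, 0.01], [0, 0, 0.025], [0, 0, 0.03], [0, 0, 0.03], [0, 0, 0.03], [0, 0, 0.03], [0, 0, 0.03], [0, 0, 0.03], [0, 0, 0.03], [0, 0, 0.03], [0, 0, 0], [0, 0, 0], [0, 0, 0], [0, 0, 0], [0, 0, 0], [0, 0, 0], [0, 0, 0]], "twist": [0, 0, 0, 0, 0, 7, 7, 7, 7, 7, 7, 7, 7, 7, 7, 7, 7, 7, 7, 7]}}

```text
clock: 8.67
tcp_pos: [0.4514, -0.2853, 0.3803]
tcp_rot: [2.396, 2.031, 0.0]
contact_force: [-0.6, 0.3, -0.1]
gripper_width: 0.0474
gripper_force: 0.0
```

```bash
python3 st.py;  python3 - <<'E'
from ana import *
p,Q,ok=cloud('wrist');np.savez('w2.npz',p=p,Q=Q,ok=ok)
cv2.imwrite('pics/w2.png',p[...,::-1])
jars(p,Q,ok,dict(A=(448,-285,123),B=(590,-140,123),C=(427,-113,108),D=(605,-292,108)))
E
```

```text
8.67 tcp [ 451.4 -285.3  380.3] yaw 80.6 tilt 0.05 F [-0.6  0.3 -0.1] T [ 0.01 -0.05 -0.  ] w 47.4 j6 -0.53
A (327, array([ 454., -281.]), array([16., 52.]), 155.5, 0.123, array([ 454., -281.,  122.]))
B (442, array([ 590., -138.]), array([16., 52.]), 171.2, 0.123, array([ 589., -138.,  122.]))
C (415, array([ 425., -111.]), array([16., 52.]), 178.3, 0.109, array([ 426., -112.,  107.]))
D (321, array([ 603., -288.]), array([16., 51.]), 129.9, 0.108, array([ 602., -287.,  106.]))
```

View pics/w2.png

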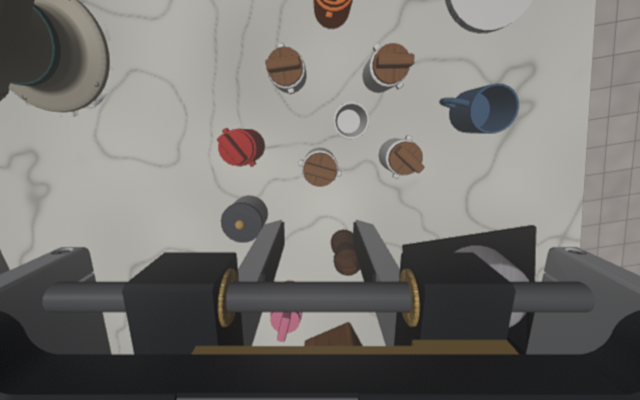

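The wrist picture shows jar A at (320,168), its wing now apparently in line with its lugs, and the other three jars unmoved. I'll confirm that numerically.

```bash
cat >> ana.py <<'E'
def lugs(p,Q,ok,cents):
    for k,(x,y,H) in cents.items():
        h=H/1000-.038
        X=Q[...,0]*1000-x;Y=Q[...,1]*1000-y;D=np.hypot(X,Y)
        sat=p.max(2).astype(int)-p.min(2)
        m=ok&(D>33.5)&(D<43)&(Q[...,2]>h-.03)&(Q[...,2]<h+.003)&(sat<40)
        a=np.arctan2(Y[m],X[m]);s=np.exp(2j*a).sum()
        W=ok&(D<35)&(abs(Q[...,2]-H/1000)<.006)
        C=np.cov(np.stack([X[W],Y[W]]));w,V=np.linalg.eigh(C)
        wg=np.degrees(np.arctan2(V[1,1],V[0,1]))%180; l=np.degrees(np.angle(s)/2)%180
        print(k,'n',m.sum(),'coh',round(abs(s)/max(1,m.sum()),2),'lug',round(l,1),'wing',round(wg,1),'theta',round((wg-l+20)%180-20,1),'ctr',np.round([x+X[W].mean(),y+Y[W].mean()],1))
E
python3 - <<'E'
from ana import *
for f,A in(('w1',(448,-284,123)),('w2',(454,-281,123))):
    z=np.load(f+'.npz');lugs(z['p'],z['Q'],z['ok'],dict(A=A,B=(590,-138,123),C=(425.5,-111,108),D=(602,-288,108)))
E
```

```text
A n 32 coh 0.99 lug 171.1 wing 113.3 theta 122.2 ctr [ 448.6 -284.5]
B n 38 coh 0.99 lug 116.3 wing 171.2 theta 54.9 ctr [ 589.7 -137.6]
C n 31 coh 0.99 lug 92.8 wing 178.4 theta 85.6 ctr [ 425.7 -111.4]
D n 32 coh 0.99 lug 65.8 wing 129.3 theta 63.5 ctr [ 602.3 -287.7]
A n 35 coh 0.99 lug 154.9 wing 155.3 theta 0.4 ctr [ 454.1 -280.9]
B n 59 coh 0.98 lug 115.9 wing 171.1 theta 55.1 ctr [ 588.7 -137.5]
C n 44 coh 0.99 lug 92.8 wing 178.4 theta 85.6 ctr [ 425.5 -111.4]
D n 42 coh 0.99 lug 65.4 wing 129.9 theta 64.5 ctr [ 601.9 -287.5]
```

Call:
{"method": "carry_out", "body": {"jaw": [0.5, 0.5, 0.5, 0.5, 0.5, 0.5, 0.5, 0.5, 0.5, 0.5, 0.5, 0.5, 0.5, 0.5, 0.5, 0, 0, 0, 0, 0], "delta_pos": [[0.0215, 0, -0.02], [0.0215, 0, -0.02], [0.0215, 0, -0.02], [0.0215, 0, -0.02], [0.0215, 0, -0.02], [0.0215, 0, -0.02], [0.0215, -0.002, -0.02], [0, 0, -0.03], [0, 0, -0.03], [0, 0, -0.03], [0, 0, -0.03], [0, 0, -0.02], [0, 0, -0.012], [0, 0, 0], [0, 0, 0], [0, 0, 0], [0, 0, 0], [0, 0, 0], [0, 0, 0], [0, 0, 0]], "twist": [7, 7, 7, 7, 7, 7, 7, 0.4, 0, 0, 0, 0, 0, 0, 0, 0, 0, 0, 0, 0]}}

```text
clock: 10.38
tcp_pos: [0.6023, -0.2876, 0.0883]
tcp_rot: [1.336, 2.842, -0.001]
contact_force: [-2.0, -2.0, 1.9]
gripper_width: 0.0174
gripper_force: 1.3
```

```bash
python3 st.py
```

```text
10.38 tcp [ 602.3 -287.6   88.3] yaw 129.6 tilt 0.07 F [-2.  -2.   1.9] T [-0.34  0.29 -0.03] w 17.4 j6 -1.24
```

Turn D by −80° (64 plus margin) after the grip builds.

Call:
{"method": "carry_out", "body": {"jaw": [0, 0, 0, 0, 0, 0, 0, 0, 0, 0, 0, 0, 0, 0, 0, 0, 0.5, 0.5, 0.5, 0.5], "delta_pos": [[0, 0, 0], [0, 0, 0], [0, 0, 0], [0, 0, 0], [0, 0, 0], [0, 0, 0], [0, 0, 0], [0, 0, 0], [0, 0, 0], [0, 0, 0], [0, 0, 0], [0, 0, 0], [0, 0, 0], [0, 0, 0], [0, 0, 0], [0, 0, 0], [0, 0, 0], [0, 0, 0], [0, 0, 0], [0, 0, 0.03]], "twist": [0, 0, -6.2, -6.2, -6.2, -6.2, -6.2, -6.2, -6.2, -6.2, -6.2, -6.2, -6.2, -6.2, -6, 0, 0, 0, 0, 0]}}

```text
clock: 12.05
tcp_pos: [0.598, -0.2849, 0.1114]
tcp_rot: [-2.845, -1.305, 0.012]
contact_force: [-1.2, -0.3, -0.7]
gripper_width: 0.0388
gripper_force: 0.0
```

```bash
python3 st.py
```

```text
12.05 tcp [ 598.  -284.9  111.4] yaw 49.3 tilt 0.77 F [-1.2 -0.3 -0.7] T [ 0.01 -0.04 -0.08] w 38.8 j6 0.16
```

Call:
{"method": "carry_out", "body": {"jaw": [0.5, 0.5, 0.5, 0.5, 0.5, 0.5, 0.5, 0.5, 0.5, 0.5, 0.5, 0.5, 0.5, 0.5, 0.5, 0.5, 0.5, 0.5, 0.5, 0.5], "delta_pos": [[0, 0, 0.03], [0, 0, 0.03], [0, 0.0125, 0.03], [0, 0.0125, 0.03], [0, 0.0125, 0.03], [0, 0.0125, 0.03], [0, 0.0125, 0.03], [-0.0025, 0.0125, 0.03], [-0.0025, 0.0125, 0], [-0.0025, 0.0125, 0], [-0.0025, 0.0125, 0], [-0.0025, 0.0125, 0], [0, 0.0125, 0], [0, 0.0125, 0], [0, 0, 0], [0, 0, 0], [0, 0, 0], [0, 0, 0], [0, 0, 0], [0, 0, 0]], "twist": [6.8, 6.8, 6.8, 6.8, 6.8, 6.8, 6.8, 6.8, 6.8, 6.8, 6.8, 6.8, 6.8, 6.8, 6.8, 6.8, 6.8, 6.2, 0, 0]}}

```text
clock: 13.72
tcp_pos: [0.5894, -0.1372, 0.3572]
tcp_rot: [-0.249, -3.131, -0.001]
contact_force: [-0.1, 1.1, 1.1]
gripper_width: 0.047
gripper_force: 0.0
```

```bash
python3 st.py;  python3 - <<'E'
from ana import *
p,Q,ok=cloud('wrist');np.savez('w3.npz',p=p,Q=Q,ok=ok)
lugs(p,Q,ok,dict(A=(454,-281,123),B=(590,-138,123),C=(425.5,-111,108),D=(602,-288,108)))
E
```

```text
13.72 tcp [ 589.4 -137.2  357.2] yaw 170.9 tilt 0.04 F [-0.1  1.1  1.1] T [ 0.06 -0.14  0.02] w 47.0 j6 -1.76
A n 57 coh 0.98 lug 155.5 wing 155.1 theta -0.4 ctr [ 454.8 -279.8]
B n 42 coh 0.99 lug 115.5 wing 170.9 theta 55.4 ctr [ 589.7 -136.4]
C n 52 coh 0.99 lug 92.9 wing 178.1 theta 85.2 ctr [ 425.5 -110.3]
D n 46 coh 0.98 lug 49.3 wing 49.1 theta -0.3 ctr [ 601.4 -285.8]
```

D is tight as well. B next: down 255 mm and grip.

Call:
{"method": "carry_out", "body": {"jaw": [0.5, 0.5, 0.5, 0.5, 0.5, 0.5, 0.5, 0.5, 0.5, 0.5, 0.5, 0.5, 0, 0, 0, 0, 0, 0, 0, 0], "delta_pos": [[0, 0, -0.03], [0, 0, -0.03], [0, 0, -0.03], [0, 0, -0.03], [0, 0, -0.03], [0, 0, -0.03], [0, 0, -0.03], [0, 0, -0.025], [0, 0, -0.012], [0, 0, -0.006], [0, 0, 0], [0, 0, 0], [0, 0, 0], [0, 0, 0], [0, 0, 0], [0, 0, 0], [0, 0, 0], [0, 0, 0], [0, 0, 0], [0, 0, 0]], "twist": [0, 0, 0, 0, 0, 0, 0, 0, 0, 0, 0, 0, 0, 0, 0, 0, 0, 0, 0, 0]}}

```text
clock: 15.43
tcp_pos: [0.5898, -0.138, 0.105]
tcp_rot: [0.246, 3.131, -0.002]
contact_force: [-0.6, -1.9, 3.2]
gripper_width: 0.0159
gripper_force: 25.0
```

Call:
{"method": "carry_out", "body": {"jaw": [0, 0, 0, 0, 0, 0, 0, 0, 0, 0, 0, 0, 0, 0.5, 0.5, 0.5, 0.5, 0.5, 0.5, 0.5], "delta_pos": [[0, 0, 0], [0, 0, 0], [0, 0, 0], [0, 0, 0], [0, 0, 0], [0, 0, 0], [0, 0, 0], [0, 0, 0], [0, 0, 0], [0, 0, 0], [0, 0, 0], [0, 0, 0], [0, 0, 0], [0, 0, 0], [0, 0, 0], [0, 0, 0], [0, 0, 0.03], [0, 0, 0.03], [0, 0, 0.03], [0, 0, 0.03]], "twist": [-6, -6, -6, -6, -6, -6, -6, -6, -6, -6, -6, -6, 0, 0, 0, 0, 0, 0, 0, 0]}}

```text
clock: 17.1
tcp_pos: [0.5891, -0.1372, 0.2253]
tcp_rot: [-2.038, -2.389, 0.001]
contact_force: [0.8, -0.3, -0.4]
gripper_width: 0.0467
gripper_force: 0.0
```

```bash
python3 st.py
```

```text
17.1 tcp [ 589.1 -137.2  225.3] yaw 99.1 tilt 0.07 F [ 0.8 -0.3 -0.4] T [-0.03 -0.12 -0.04] w 46.7 j6 -0.5
```

Call:
{"method": "carry_out", "body": {"jaw": [0.5, 0.5, 0.5, 0.5, 0.5, 0.5, 0.5, 0.5, 0.5, 0.5, 0.5, 0.5, 0.5, 0.5, 0.5, 0.5, 0.5, 0.5, 0.5, 0.5], "delta_pos": [[-0.0135, 0.002, 0], [-0.0135, 0.002, 0], [-0.0135, 0.002, 0], [-0.0135, 0.002, 0], [-0.0135, 0.002, 0], [-0.0135, 0.002, 0], [-0.0135, 0.002, 0], [-0.0135, 0.002, 0], [-0.0135, 0.002, 0], [-0.0135, 0.002, 0], [-0.0135, 0.003, 0], [-0.0145, 0.003, 0], [0, 0, -0.03], [0, 0, -0.03], [0, 0, -0.03], [0, 0, -0.025], [0, 0, -0.015], [0, 0, -0.0075], [0, 0, 0], [0, 0, 0]], "twist": [6.6, 6.6, 6.6, 6.6, 6.6, 6.6, 6.6, 6.6, 6.6, 6.6, 6.6, 6.6, 0, 0, 0, 0, 0, 0, 0, 0]}}

```text
clock: 18.77
tcp_pos: [0.4269, -0.1115, 0.0873]
tcp_rot: [0.048, 3.141, 0.0]
contact_force: [-0.5, -1.3, 0.4]
gripper_width: 0.0468
gripper_force: 0.0
```

```bash
python3 st.py
```

```text
18.77 tcp [ 426.9 -111.5   87.3] yaw 178.2 tilt 0.01 F [-0.5 -1.3  0.4] T [ 0.03 -0.13  0.  ] w 46.8 j6 -1.95
```

Call:
{"method": "carry_out", "body": {"jaw": [0, 0, 0, 0, 0, 0, 0, 0, 0, 0, 0, 0, 0, 0, 0, 0, 0, 0, 0, 0], "delta_pos": [[0, 0, 0], [0, 0, 0], [0, 0, 0], [0, 0, 0], [0, 0, 0], [0, 0, 0], [0, 0, 0], [0, 0, 0], [0, 0, 0], [0, 0, 0], [0, 0, 0], [0, 0, 0], [0, 0, 0], [0, 0, 0], [0, 0, 0], [0, 0, 0], [0, 0, 0], [0, 0, 0], [0, 0, 0], [0, 0, 0]], "twist": [0, 0, 0, 0, 0, 0, 0, -6, -6, -6, -6, -6, -6, -6, -6, -6, -6, -6, -6, -6]}}

```text
clock: 20.43
tcp_pos: [0.4256, -0.1123, 0.0875]
tcp_rot: [-2.019, -2.406, 0.004]
contact_force: [-3.6, -2.6, 6.0]
gripper_width: 0.0161
gripper_force: 25.0
```

Call:
{"method": "carry_out", "body": {"jaw": [0, 0, 0, 0, 0, 0.5, 0.5, 0.5, 0.5, 0.5, 0.5, 0.5, 0.5, 0.5, 0.5, 0.5, 0.5], "delta_pos": [[0, 0, 0], [0, 0, 0], [0, 0, 0], [0, 0, 0], [0, 0, 0], [0, 0, 0], [0, 0, 0], [0, 0, 0], [0, 0, 0.02], [0, -0.01, 0.03], [0, -0.01, 0.03], [0, -0.01, 0.03], [0, -0.01, 0.03], [0, -0.01, 0.03], [0, -0.01, 0.03], [0, 0, 0.03], [0, 0, 0]], "twist": [-6, -6, -6, -6, 0, 0, 0, 0, 0, 0, 0, 0, 0, 0, 0, 0, 0]}}

```text
clock: 21.85
tcp_pos: [0.4291, -0.1733, 0.3226]
tcp_rot: [2.464, 1.933, 0.006]
contact_force: [0.7, -1.2, 1.0]
gripper_width: 0.0471
gripper_force: 0.0
```

```bash
python3 st.py;  python3 - <<'E'
from ana import *
p,Q,ok=cloud('wrist');np.savez('w4.npz',p=p,Q=Q,ok=ok);cv2.imwrite('pics/w4.png',p[...,::-1])
lugs(p,Q,ok,dict(A=(454,-281,123),B=(590,-138,123),C=(425.5,-111,108),D=(602,-288,108)))
E
```

```text
21.85 tcp [ 429.1 -173.3  322.6] yaw 76.2 tilt 0.61 F [ 0.7 -1.2  1. ] T [-0.03 -0.1   0.02] w 47.1 j6 -0.29
A n 28 coh 0.99 lug 153.0 wing 149.3 theta -3.7 ctr [ 444.1 -275.7]
B n 101 coh 0.9 lug 105.6 wing 99.3 theta -6.3 ctr [ 588.8 -134.4]
C n 86 coh 0.8 lug 68.3 wing 76.6 theta 8.2 ctr [ 427.9 -106.7]
D n 54 coh 0.98 lug 49.2 wing 48.8 theta -0.4 ctr [ 600.9 -285.9]
```

Call:
{"method": "carry_out", "body": {"jaw": [0.5, 0.5, 0.5, 0.5], "delta_pos": [[0.01, 0, 0.03], [0.01, 0, 0.03], [0, 0, 0], [0, 0, 0]], "twist": [-5, -5, 0, 0]}}

```text
clock: 22.23
tcp_pos: [0.4471, -0.1713, 0.3767]
tcp_rot: [2.63, 1.718, 0.0]
contact_force: [-0.6, 0.7, -0.4]
gripper_width: 0.0475
gripper_force: 0.0
```

```bash
python3 st.py;  python3 - <<'E'
from ana import *
p,Q,ok=cloud('wrist');np.savez('w5.npz',p=p,Q=Q,ok=ok);cv2.imwrite('pics/w5.png',p[...,::-1])
lugs(p,Q,ok,dict(A=(450,-279,123),B=(589,-137,123),C=(427,-109,108),D=(602,-287,108)))
E
```

```text
22.23 tcp [ 447.1 -171.3  376.7] yaw 66.3 tilt 0.02 F [-0.6  0.7 -0.4] T [ 0.01  0.   -0.02] w 47.5 j6 -0.1
A n 30 coh 0.85 lug 7.2 wing 154.8 theta 147.5 ctr [ 445.2 -276.1]
B n 50 coh 0.98 lug 97.9 wing 99.2 theta 1.4 ctr [ 589.2 -134.6]
C n 37 coh 0.99 lug 74.9 wing 76.2 theta 1.3 ctr [ 428.  -107.2]
D n 43 coh 0.98 lug 48.9 wing 49.1 theta 0.2 ctr [ 601.1 -286.1]
```

View pics/w5.png

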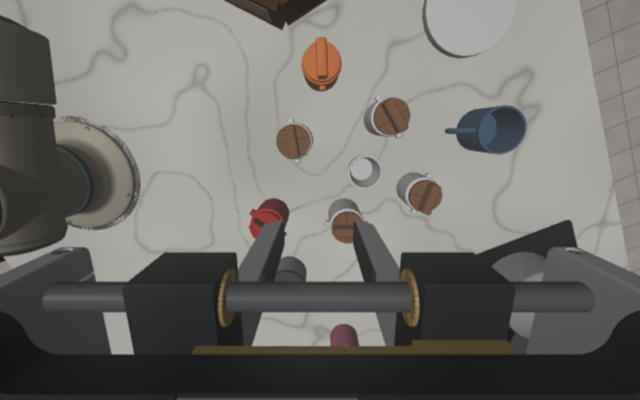

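Jars B (388,117), C (294,140) and D (425,195) have wing and lugs aligned. A (346,225) is partly hidden by a finger here, but measured 0° earlier. Now I'll fetch B.

Call:
{"method": "carry_out", "body": {"jaw": [0.5, 0.5, 0.5, 0.5, 0.5, 0.5, 0.5, 0.5, 0.5, 0.5, 0.5, 0.5, 0.5, 0, 0, 0, 0, 0, 0, 0], "delta_pos": [[0.0284, 0.0069, -0.02], [0.0284, 0.0069, -0.02], [0.0284, 0.0069, -0.02], [0.0284, 0.0069, -0.02], [0.0284, 0.0069, -0.02], [0, 0, -0.03], [0, 0, -0.03], [0, 0, -0.03], [0, 0, -0.03], [0, 0, -0.03], [0, 0, -0.017], [0, 0, -0.0055], [0, 0, 0], [0, 0, 0], [0, 0, 0], [0, 0, 0], [0, 0, 0], [0, 0, 0], [0, 0, 0], [0, 0, 0]], "twist": [6.6, 6.6, 6.6, 6.6, 6.6, 0, 0, 0, 0, 0, 0, 0, 0, 0, 0, 0, 0, 0, 0, 0], "newtons": 35}}

```text
clock: 23.95
tcp_pos: [0.5898, -0.137, 0.1054]
tcp_rot: [2.034, 2.391, 0.002]
contact_force: [0.9, 0.5, 2.9]
gripper_width: 0.0159
gripper_force: 35.0
```

```bash
python3 st.py
```

```text
23.95 tcp [ 589.8 -137.   105.4] yaw 99.2 tilt 0.17 F [0.9 0.5 2.9] T [ 0.02 -0.36 -0.05] w 15.9 j6 -0.5
```

Call:
{"method": "carry_out", "body": {"jaw": [0, 0, 0, 0, 0, 0, 0, 0, 0, 0, 0, 0, 0, 0, 0, 0, 0, 0, 0, 0], "delta_pos": [[0, 0, 0.01], [0, 0, 0.02], [0, 0, 0.03], [0, 0, 0.03], [0, 0, 0.03], [0, 0, 0.03], [0.0005, 0.01, 0.015], [0.001, 0.02, 0], [0.003, 0.03, 0], [0.003, 0.035, 0], [0.003, 0.035, 0], [0.003, 0.035, 0], [0.003, 0.035, 0], [0.003, 0.035, 0], [0.003, 0.035, 0], [0.003, 0.035, 0], [0.003, 0.035, 0], [0.003, 0.027, 0], [0.002, 0.015, 0], [0.0005, 0.005, 0]], "twist": [0, 0, 0, 0, 0, 0, 0, 0, 0, 0, 0, 0, 0, 0, 0, 0, 0, 0, 0, 0]}}

```text
clock: 25.62
tcp_pos: [0.6217, 0.2525, 0.2679]
tcp_rot: [-2.031, -2.394, 0.004]
contact_force: [-0.4, -0.4, -6.2]
gripper_width: 0.0158
gripper_force: 35.0
```

```bash
python3 st.py; python3 - <<'E'
from h import *
p,Q,ok=cloud('scene')
cv2.imwrite('pics/s2.png',cv2.resize(p[110:310,130:450],(800,500))[...,::-1])
E
```

```text
25.62 tcp [621.7 252.5 267.9] yaw 99.4 tilt 0.19 F [-0.4 -0.4 -6.2] T [-0.2  -0.1   0.02] w 15.8 j6 0.12
```

View pics/s2.png

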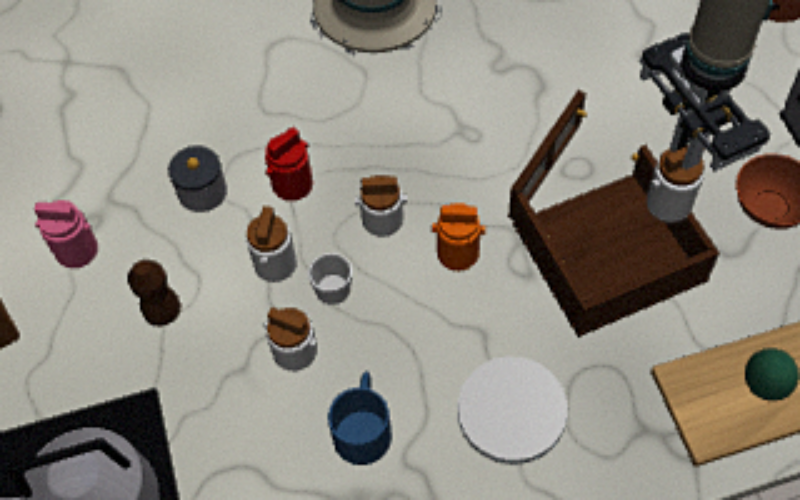

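The jar is held upright over the case's back left corner. I'll lower it now.

Call:
{"method": "carry_out", "body": {"jaw": [0, 0, 0, 0, 0, 0, 0, 0, 0, 0], "delta_pos": [[0.002, -0.002, -0.015], [0, 0, -0.03], [0, 0, -0.03], [0, 0, -0.03], [0, 0, -0.02], [0, 0, -0.015], [0, 0, -0.008], [0, 0, -0.003], [0, 0, 0], [0, 0, 0]], "twist": [0, 0, 0, 0, 0, 0, 0, 0, 0, 0]}}

```text
clock: 26.5
tcp_pos: [0.6255, 0.2475, 0.1197]
tcp_rot: [2.036, 2.391, 0.002]
contact_force: [0.0, -0.0, -5.7]
gripper_width: 0.0158
gripper_force: 35.0
```

```bash
python3 st.py
```

```text
26.5 tcp [625.5 247.5 119.7] yaw 99.2 tilt 0.11 F [ 0.  -0.  -5.7] T [ 0.03 -0.11 -0.05] w 15.8 j6 0.11
```

Call:
{"method": "carry_out", "body": {"jaw": [0, 0, 0, 0.4, 0.4, 0.4, 0.4, 0.4, 0.4, 0.4, 0.4, 0.4], "delta_pos": [[0, 0, -0.002], [0, 0, -0.0025], [0, 0, 0], [0, 0, 0], [0, 0, 0], [0, 0, 0], [0, 0, 0.015], [0, 0, 0.03], [0, 0, 0.035], [0, 0, 0.035], [0, 0, 0.035], [0, -0.02, 0.03]], "twist": [0, 0, 0, 0, 0, 0, 0, 0, 0, 0, 0, 0]}}

```text
clock: 27.5
tcp_pos: [0.6246, 0.2312, 0.297]
tcp_rot: [-2.031, -2.396, -0.007]
contact_force: [1.4, -0.7, -0.7]
gripper_width: 0.0376
gripper_force: 0.0
```

Call:
{"method": "carry_out", "body": {"jaw": [0.5, 0.5, 0.5, 0.5, 0.5, 0.5, 0.5, 0.5, 0.5, 0.5, 0.5, 0.5, 0.5, 0.5, 0.5, 0.5, 0.5, 0.5], "delta_pos": [[-0.01, -0.033, 0.01], [-0.0115, -0.033, 0.01], [-0.0115, -0.033, 0.01], [-0.0115, -0.033, 0.01], [-0.0115, -0.033, 0.01], [-0.0115, -0.033, 0.01], [-0.0115, -0.033, 0.01], [-0.0115, -0.033, 0.01], [-0.0115, -0.033, 0], [-0.0115, -0.033, 0], [-0.0115, -0.033, 0], [-0.0115, -0.033, 0], [-0.0115, -0.033, 0], [-0.0115, -0.033, 0], [-0.0115, -0.033, 0], [-0.004, -0.012, 0], [0, 0, 0], [0, 0, 0]], "twist": [4, 4, 4, 4, 4, 4, 4, 4, 4, 4, 4, 4, 4, 4, 0, 0, 0, 0]}}

```text
clock: 29.0
tcp_pos: [0.4497, -0.2784, 0.3742]
tcp_rot: [0.676, 3.068, 0.002]
contact_force: [-0.8, 0.5, -0.1]
gripper_width: 0.0469
gripper_force: 0.0
```

```bash
python3 st.py;  python3 - <<'E'
from ana import *
p,Q,ok=cloud('wrist')
lugs(p,Q,ok,dict(A=(450,-279,123),C=(427,-109,108),D=(602,-287,108)))
E
```

```text
29.0 tcp [ 449.7 -278.4  374.2] yaw 155.2 tilt 0.08 F [-0.8  0.5 -0.1] T [ 0.03 -0.15 -0.01] w 46.9 j6 -1.82
A n 15 coh 0.83 lug 154.6 wing 154.8 theta 0.3 ctr [ 453.4 -280.8]
C n 19 coh 0.99 lug 75.6 wing 76.0 theta 0.3 ctr [ 427.5 -108. ]
D n 21 coh 0.99 lug 46.6 wing 46.1 theta -0.5 ctr [ 596.4 -291.9]
```

Call:
{"method": "carry_out", "body": {"jaw": [0.5, 0.5, 0.5, 0.5, 0.5, 0.5, 0.5, 0.5, 0.5, 0.5, 0.5, 0.5, 0, 0, 0, 0, 0, 0, 0], "delta_pos": [[0.0037, -0.0024, -0.025], [0, 0, -0.03], [0, 0, -0.03], [0, 0, -0.03], [0, 0, -0.03], [0, 0, -0.03], [0, 0, -0.03], [0, 0, -0.03], [0, 0, -0.02], [0, 0, -0.012], [0, 0, -0.003], [0, 0, 0], [0, 0, 0], [0, 0, 0], [0, 0, 0], [0, 0, 0], [0, 0, 0], [0, 0, 0], [0, 0, 0]], "twist": [0, 0, 0, 0, 0, 0, 0, 0, 0, 0, 0, 0, 0, 0, 0, 0, 0, 0, 0]}}

```text
clock: 30.63
tcp_pos: [0.4534, -0.2822, 0.1046]
tcp_rot: [0.674, 3.067, -0.002]
contact_force: [-1.9, -1.8, 2.4]
gripper_width: 0.0155
gripper_force: 35.0
```

```bash
python3 st.py
```

```text
30.63 tcp [ 453.4 -282.2  104.6] yaw 155.2 tilt 0.11 F [-1.9 -1.8  2.4] T [-0.35  0.06  0.04] w 15.5 j6 -1.82
```

Call:
{"method": "carry_out", "body": {"jaw": [0, 0, 0, 0, 0, 0, 0, 0, 0, 0, 0, 0, 0, 0, 0, 0, 0, 0, 0, 0], "delta_pos": [[0, 0, 0.01], [0, 0, 0.02], [0, 0, 0.03], [0, 0, 0.03], [0, 0, 0.03], [0, 0, 0.03], [0.005, 0.01, 0.015], [0.01, 0.02, 0], [0.014, 0.034, 0], [0.0145, 0.036, 0], [0.0145, 0.036, 0], [0.0145, 0.036, 0], [0.0145, 0.036, 0], [0.0145, 0.036, 0], [0.0145, 0.036, 0], [0.0145, 0.036, 0], [0.0145, 0.036, 0], [0.0145, 0.036, 0], [0.015, 0.033, 0], [0.008, 0.02, 0]], "twist": [0, 0, 0, 0, 0, 0, 0, 0, -5.5, -5.5, -5.5, -5.5, -5.5, -5.5, -5.5, -5.5, -5.5, -5.5, 0, 0]}}

```text
clock: 32.3
tcp_pos: [0.6359, 0.1645, 0.2672]
tcp_rot: [-2.009, -2.41, -0.001]
contact_force: [0.8, -0.7, -6.5]
gripper_width: 0.0157
gripper_force: 35.0
```

Call:
{"method": "carry_out", "body": {"jaw": [0, 0], "delta_pos": [[0, 0, 0], [0, 0, 0]], "twist": [0, 0]}}

```text
clock: 32.47
tcp_pos: [0.6347, 0.1612, 0.2669]
tcp_rot: [-2.009, -2.41, 0.005]
contact_force: [-0.3, -1.3, -6.3]
gripper_width: 0.016
gripper_force: 35.0
```

Call:
{"method": "carry_out", "body": {"jaw": [0, 0, 0, 0, 0, 0, 0, 0, 0, 0, 0, 0], "delta_pos": [[0.001, -0.002, -0.015], [0, 0, -0.03], [0, 0, -0.03], [0, 0, -0.03], [0, 0, -0.02], [0, 0, -0.015], [0, 0, -0.006], [0, 0, -0.003], [0, 0, -0.002], [0, 0, -0.001], [0, 0, 0], [0, 0, 0]], "twist": [0, 0, 0, 0, 0, 0, 0, 0, 0, 0, 0, 0]}}

```text
clock: 33.47
tcp_pos: [0.6374, 0.1578, 0.1182]
tcp_rot: [2.014, 2.409, 0.002]
contact_force: [-0.6, -0.6, -5.0]
gripper_width: 0.0159
gripper_force: 35.0
```

```bash
python3 st.py
```

```text
33.47 tcp [637.4 157.8 118.2] yaw 100.2 tilt 0.12 F [-0.6 -0.6 -5. ] T [ 0.04 -0.12 -0.03] w 15.9 j6 -0.04
```

Call:
{"method": "carry_out", "body": {"jaw": [0, 0, 0, 0.4, 0.4, 0.4, 0.4, 0.4, 0.4, 0.4, 0.4, 0.4], "delta_pos": [[0, 0, -0.002], [0, 0, -0.0015], [0, 0, 0], [0, 0, 0], [0, 0, 0], [0, 0, 0], [0, 0, 0.015], [0, 0, 0.03], [0, 0, 0.035], [0, 0, 0.035], [0, 0, 0.035], [0, 0, 0.03]], "twist": [0, 0, 0, 0, 0, 0, 0, 0, 0, 0, 0, 0]}}

```text
clock: 34.47
tcp_pos: [0.6371, 0.1576, 0.2965]
tcp_rot: [2.014, 2.409, 0.003]
contact_force: [0.4, -0.1, 0.3]
gripper_width: 0.0375
gripper_force: 0.0
```

Call:
{"method": "carry_out", "body": {"jaw": [0.5, 0.5, 0.5, 0.5, 0.5, 0.5, 0.5, 0.5, 0.5, 0.5, 0.5, 0.5], "delta_pos": [[-0.01, -0.013, 0.005], [-0.025, -0.0315, 0.01], [-0.025, -0.0315, 0.01], [-0.025, -0.0315, 0.01], [-0.025, -0.0315, 0.01], [-0.025, -0.0315, 0.01], [-0.025, -0.0315, 0], [-0.025, -0.0315, 0], [-0.015, -0.0215, 0], [-0.01, -0.0125, 0], [0, 0, 0], [0, 0, 0]], "twist": [0, -4, -4, -4, -4, -4, -4, 0, 0, 0, 0, 0]}}

```text
clock: 35.47
tcp_pos: [0.4261, -0.1101, 0.3483]
tcp_rot: [-2.474, -1.936, -0.001]
contact_force: [0.0, 0.3, 0.2]
gripper_width: 0.0473
gripper_force: 0.0
```

```bash
python3 st.py;  python3 - <<'E'
from ana import *
p,Q,ok=cloud('wrist');cv2.imwrite('pics/w6.png',p[...,::-1])
lugs(p,Q,ok,dict(C=(427,-109,108),D=(601,-287,108)))
p,Q,ok=cloud('scene');cv2.imwrite('pics/s3.png',cv2.resize(p[110:310,130:450],(800,500))[...,::-1])
lugs(p,Q,ok,dict(C=(427,-109,108),D=(601,-287,108),B=(625,248,133),A=(637,158,133)))
E
```

```text
35.47 tcp [ 426.1 -110.1  348.3] yaw 76.1 tilt 0.03 F [0.  0.3 0.2] T [-0.06  0.   -0.03] w 47.3 j6 -0.17
C n 33 coh 0.99 lug 74.9 wing 76.4 theta 1.5 ctr [ 427.7 -106.6]
D n 26 coh 0.99 lug 50.1 wing 26.7 theta 156.7 ctr [ 610.3 -273.8]
C n 43 coh 0.43 lug 29.5 wing 72.7 theta 43.2 ctr [ 432.1 -106.7]
D n 45 coh 0.58 lug 10.9 wing 47.4 theta 36.5 ctr [ 606.  -286.5]
B n 44 coh 0.4 lug 1.0 wing 98.6 theta 97.7 ctr [629.8 249.3]
A n 37 coh 0.43 lug 14.9 wing 100.5 theta 85.6 ctr [642.  160.2]
```

View pics/s3.png

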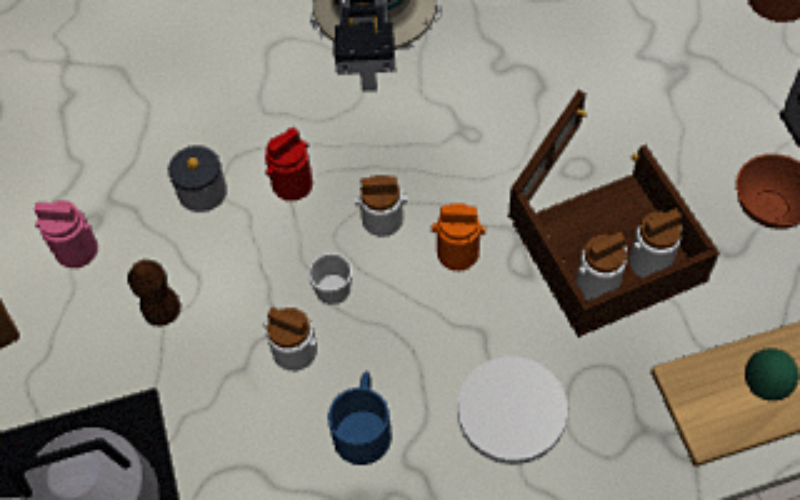

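Both tall jars stand in the back of the case. Next is C, with a small extra tightening turn before the lift.

Call:
{"method": "carry_out", "body": {"jaw": [0.5, 0.5, 0.5, 0.5, 0.5, 0.5, 0.5, 0.5, 0.5, 0.5, 0.5, 0, 0, 0, 0, 0, 0, 0, 0, 0], "delta_pos": [[0.001, 0.001, -0.025], [0, 0, -0.03], [0, 0, -0.03], [0, 0, -0.03], [0, 0, -0.03], [0, 0, -0.03], [0, 0, -0.03], [0, 0, -0.03], [0, 0, -0.02], [0, 0, -0.005], [0, 0, 0], [0, 0, 0], [0, 0, 0], [0, 0, 0], [0, 0, 0], [0, 0, 0], [0, 0, 0], [0, 0, 0], [0, 0, 0], [0, 0, 0]], "twist": [0, 0, 0, 0, 0, 0, 0, 0, 0, 0, 0, 0, 0, 0, 0, 0, -4, -4, 0, 0]}}

```text
clock: 37.23
tcp_pos: [0.4283, -0.1089, 0.0892]
tcp_rot: [2.599, 1.763, 0.002]
contact_force: [0.2, 0.8, 4.0]
gripper_width: 0.0157
gripper_force: 35.0
```

```bash
python3 st.py
```

```text
37.23 tcp [ 428.3 -108.9   89.2] yaw 68.3 tilt 0.09 F [0.2 0.8 4. ] T [ 0.11 -0.   -0.  ] w 15.7 j6 -0.03
```

Call:
{"method": "carry_out", "body": {"jaw": [0, 0, 0, 0, 0, 0, 0, 0, 0, 0, 0, 0, 0, 0, 0, 0, 0, 0, 0, 0], "delta_pos": [[0, 0, 0.01], [0, 0, 0.02], [0, 0, 0.03], [0, 0, 0.03], [0, 0, 0.03], [0, 0, 0.03], [0.003, 0.01, 0.015], [0.007, 0.025, 0], [0.011, 0.035, 0], [0.011, 0.035, 0], [0.011, 0.035, 0], [0.011, 0.035, 0], [0.011, 0.035, 0], [0.011, 0.035, 0], [0.011, 0.035, 0], [0.011, 0.034, 0], [0.007, 0.022, 0], [0.004, 0.012, 0], [0, 0, 0], [0, 0, 0]], "twist": [0, 0, 0, 0, 0, 0, 0, 0, 5, 5, 5, 5, 5, 5, 0, 0, 0, 0, 0, 0]}}

```text
clock: 38.9
tcp_pos: [0.5358, 0.2382, 0.252]
tcp_rot: [-2.054, -2.376, 0.007]
contact_force: [-0.1, -1.7, -6.2]
gripper_width: 0.0155
gripper_force: 35.0
```

```bash
python3 st.py
```

```text
38.9 tcp [535.8 238.2 252. ] yaw 98.3 tilt 0.26 F [-0.1 -1.7 -6.2] T [-0.02 -0.09 -0.04] w 15.5 j6 0.16
```

Call:
{"method": "carry_out", "body": {"jaw": [0, 0, 0, 0, 0, 0, 0, 0, 0, 0, 0, 0], "delta_pos": [[0, 0.001, -0.015], [0, 0, -0.03], [0, 0, -0.03], [0, 0, -0.03], [0, 0, -0.02], [0, 0, -0.015], [0, 0, -0.006], [0, 0, -0.003], [0, 0, -0.002], [0, 0, -0.001], [0, 0, 0], [0, 0, 0]], "twist": [0, 0, 0, 0, 0, 0, 0, 0, 0, 0, 0, 0]}}

```text
clock: 39.9
tcp_pos: [0.5375, 0.2403, 0.1026]
tcp_rot: [2.056, 2.374, 0.003]
contact_force: [0.7, 0.0, -6.1]
gripper_width: 0.0156
gripper_force: 35.0
```

```bash
python3 st.py
```

```text
39.9 tcp [537.5 240.3 102.6] yaw 98.2 tilt 0.11 F [ 0.7  0.  -6.1] T [-0.06 -0.03 -0.01] w 15.6 j6 0.16
```

Call:
{"method": "carry_out", "body": {"jaw": [0, 0, 0, 0.4, 0.4, 0.4, 0.4, 0.4, 0.4, 0.4, 0.4, 0.4], "delta_pos": [[0, 0, -0.002], [0, 0, -0.0015], [0, 0, 0], [0, 0, 0], [0, 0, 0], [0, 0, 0], [0, 0, 0.015], [0, 0, 0.03], [0, 0, 0.035], [0, 0, 0.035], [0, 0, 0.035], [0, 0, 0.03]], "twist": [0, 0, 0, 0, 0, 0, 0, 0, 0, 0, 0, 0]}}

```text
clock: 40.9
tcp_pos: [0.5372, 0.2405, 0.2809]
tcp_rot: [2.055, 2.374, 0.004]
contact_force: [-0.1, -0.3, -0.3]
gripper_width: 0.0377
gripper_force: 0.0
```

Call:
{"method": "carry_out", "body": {"jaw": [0.5, 0.5, 0.5, 0.5, 0.5, 0.5, 0.5, 0.5, 0.5, 0.5, 0.5, 0.5, 0.5, 0.5, 0.5, 0.5, 0.5, 0.5, 0.5, 0.5], "delta_pos": [[0, -0.015, 0.01], [0.004, -0.03, 0.01], [0.004, -0.033, 0.01], [0.004, -0.033, 0.01], [0.004, -0.033, 0.01], [0.004, -0.033, 0.01], [0.004, -0.033, 0.01], [0.004, -0.033, 0], [0.004, -0.033, 0], [0.004, -0.033, 0], [0.004, -0.033, 0], [0.004, -0.033, 0], [0.004, -0.033, 0], [0.004, -0.033, 0], [0.004, -0.033, 0], [0.004, -0.033, 0], [0.004, -0.015, 0], [0, -0.005, 0], [0, 0, 0], [0, 0, 0]], "twist": [0, -3.5, -3.5, -3.5, -3.5, -3.5, -3.5, -3.5, -3.5, -3.5, -3.5, -3.5, -3.5, -3.5, -3.5, 0, 0, 0, 0, 0]}}

```text
clock: 42.57
tcp_pos: [0.6002, -0.2863, 0.3473]
tcp_rot: [-2.855, -1.307, 0.001]
contact_force: [-0.1, -0.7, -0.2]
gripper_width: 0.0472
gripper_force: 0.0
```

```bash
python3 st.py;  python3 - <<'E'
from ana import *
p,Q,ok=cloud('wrist');cv2.imwrite('pics/w7.png',p[...,::-1])
lugs(p,Q,ok,dict(D=(601,-287,108)))
E
```

```text
42.57 tcp [ 600.2 -286.3  347.3] yaw 49.2 tilt 0.11 F [-0.1 -0.7 -0.2] T [-0.02 -0.05  0.02] w 47.2 j6 0.16
D n 34 coh 0.99 lug 48.6 wing 48.1 theta -0.5 ctr [ 602.5 -286.5]
```

Call:
{"method": "carry_out", "body": {"jaw": [0.5, 0.5, 0.5, 0.5, 0.5, 0.5, 0.5, 0.5, 0.5, 0.5, 0.5, 0, 0, 0, 0, 0, 0, 0, 0, 0], "delta_pos": [[0.0015, 0, -0.025], [0, 0, -0.03], [0, 0, -0.03], [0, 0, -0.03], [0, 0, -0.03], [0, 0, -0.03], [0, 0, -0.03], [0, 0, -0.03], [0, 0, -0.02], [0, 0, -0.004], [0, 0, 0], [0, 0, 0], [0, 0, 0], [0, 0, 0], [0, 0, 0], [0, 0, 0], [0, 0, 0], [0, 0, 0], [0, 0, 0], [0, 0, 0]], "twist": [0, 0, 0, 0, 0, 0, 0, 0, 0, 0, 0, 0, 0, 0, 0, 0, -4, -4, 0, 0]}}

```text
clock: 44.28
tcp_pos: [0.6025, -0.2874, 0.0899]
tcp_rot: [2.938, 1.108, 0.001]
contact_force: [-0.7, -1.7, 3.8]
gripper_width: 0.0158
gripper_force: 35.0
```

```bash
python3 st.py
```

```text
44.28 tcp [ 602.5 -287.4   89.9] yaw 41.3 tilt 0.09 F [-0.7 -1.7  3.8] T [-0.08  0.26 -0.03] w 15.8 j6 0.3
```

Call:
{"method": "carry_out", "body": {"jaw": [0, 0, 0, 0, 0, 0, 0, 0, 0, 0, 0, 0, 0, 0, 0, 0, 0, 0, 0, 0], "delta_pos": [[0, 0, 0.01], [0, 0, 0.02], [0, 0, 0.03], [0, 0, 0.03], [0, 0, 0.03], [0, 0, 0.03], [0, 0.01, 0.015], [-0.004, 0.025, 0], [-0.0045, 0.036, 0], [-0.0045, 0.036, 0], [-0.0045, 0.036, 0], [-0.0045, 0.036, 0], [-0.0045, 0.036, 0], [-0.0045, 0.036, 0], [-0.0045, 0.036, 0], [-0.0045, 0.036, 0], [-0.0045, 0.036, 0], [-0.0045, 0.036, 0], [-0.0045, 0.025, 0], [-0.0015, 0.015, 0]], "twist": [0, 0, 0, 0, 0, 0, 0, 0, 5.6, 5.6, 5.6, 5.6, 5.6, 5.6, 5.6, 5.6, 5.6, 5.6, 0, 0]}}

```text
clock: 45.95
tcp_pos: [0.5448, 0.152, 0.2528]
tcp_rot: [-2.069, -2.358, 0.002]
contact_force: [0.4, -1.2, -6.4]
gripper_width: 0.0155
gripper_force: 35.0
```

Call:
{"method": "carry_out", "body": {"jaw": [0, 0, 0], "delta_pos": [[0, 0, 0], [0, 0, 0], [0, 0, 0]], "twist": [0, 0, 0]}}

```text
clock: 46.2
tcp_pos: [0.5467, 0.1477, 0.2531]
tcp_rot: [-2.076, -2.357, 0.003]
contact_force: [0.3, -0.3, -6.3]
gripper_width: 0.0156
gripper_force: 35.0
```

Call:
{"method": "carry_out", "body": {"jaw": [0, 0, 0, 0, 0, 0, 0, 0, 0, 0, 0, 0], "delta_pos": [[0, 0, -0.015], [0, 0, -0.03], [0, 0, -0.03], [0, 0, -0.03], [0, 0, -0.02], [0, 0, -0.015], [0, 0, -0.006], [0, 0, -0.003], [0, 0, -0.002], [0, 0, -0.001], [0, 0, 0], [0, 0, 0]], "twist": [0, 0, 0, 0, 0, 0, 0, 0, 0, 0, 0, 0]}}

```text
clock: 47.2
tcp_pos: [0.548, 0.1483, 0.103]
tcp_rot: [2.076, 2.356, 0.002]
contact_force: [0.2, 0.2, -6.5]
gripper_width: 0.0155
gripper_force: 35.0
```

Call:
{"method": "carry_out", "body": {"jaw": [0, 0, 0, 0, 0.4, 0.4, 0.4, 0.4, 0.4, 0.4, 0.4, 0.4, 0.4], "delta_pos": [[0, 0, -0.002], [0, 0, -0.0015], [0, 0, 0], [0, 0, 0], [0, 0, 0], [0, 0, 0], [0, 0, 0], [0, 0, 0.015], [0, 0, 0.03], [0, 0, 0.035], [0, 0, 0.035], [0, 0, 0.035], [0, 0, 0.03]], "twist": [0, 0, 0, 0, 0, 0, 0, 0, 0, 0, 0, 0, 0]}}

```text
clock: 48.28
tcp_pos: [0.5476, 0.1481, 0.281]
tcp_rot: [2.076, 2.356, 0.002]
contact_force: [0.1, 0.7, 0.5]
gripper_width: 0.0376
gripper_force: 0.0
```

Call:
{"method": "carry_out", "body": {"jaw": [0.2, 0, 0, 0, 0, 0, 0, 0, 0, 0, 0, 0, 0, 0, 0, 0], "delta_pos": [[-0.01, 0, 0.01], [-0.015, 0, 0.01], [-0.015, 0, 0.01], [-0.015, 0, 0.01], [-0.015, 0, 0.01], [-0.015, 0, 0], [-0.015, 0, 0], [-0.015, 0, 0], [-0.015, 0.003, 0], [-0.015, 0.003, 0], [-0.015, 0.003, 0], [-0.015, 0.003, 0], [-0.015, 0.003, 0], [-0.01, 0, 0], [0, 0, 0], [0, 0, 0]], "twist": [-6.9, -6.9, -6.9, -6.9, -6.9, -6.9, -6.9, -6.9, -6.9, -6.9, -6.9, -6.9, -6.9, 0, 0, 0]}}

```text
clock: 49.62
tcp_pos: [0.3475, 0.1632, 0.3287]
tcp_rot: [3.134, 0.211, 0.002]
contact_force: [-0.0, -0.5, -0.2]
gripper_width: 0.0001
gripper_force: 0.0
```

```bash
python3 st.py;  python3 - <<'E'
from ana import *
p,Q,ok=cloud('wrist');np.savez('w8.npz',p=p,Q=Q,ok=ok);cv2.imwrite('pics/w8.png',p[...,::-1])
P=Q[ok];P=P[(P[:,2]>.079)&(P[:,2]<.09)&(P[:,0]<.49)&(P[:,0]>.3)&(P[:,1]>.05)&(P[:,1]<.28)]
print(len(P),cv2.fitLine((P[:,:2]*1000).astype(np.float32),cv2.DIST_HUBER,0,.01,.01).ravel(),P.min(0),P.max(0))
lugs(p,Q,ok,dict(C=(537,240,118),D=(548,148,118),B=(625,248,133),A=(637,158,133)))
E
```

```text
49.62 tcp [347.5 163.2 328.7] yaw 7.7 tilt 0.08 F [-0.  -0.5 -0.2] T [ 0.04 -0.03  0.04] w 0.1 j6 1.69
1415 [  0.6582841  -0.7527696 419.9547    159.68579  ] [0.34282831 0.07698096 0.08149129] [0.48990565 0.24634798 0.08635843]
C n 74 coh 0.98 lug 97.8 wing 97.9 theta 0.1 ctr [536.4 240.5]
D n 66 coh 0.99 lug 96.9 wing 97.1 theta 0.3 ctr [547.2 148.7]
B n 0 coh 0.0 lug 0.0 wing nan theta nan ctr [nan nan]
A n 0 coh 0.0 lug 0.0 wing nan theta nan ctr [nan nan]
  avg = a.mean(axis, **keepdims_kw)
  ret = um.true_divide(
ana.py:16: RuntimeWarning: Degrees of freedom <= 0 for slice
  C=np.cov(np.stack([X[W],Y[W]]));w,V=np.linalg.eigh(C)
  c *= np.true_divide(1, fact)
  c *= np.true_divide(1, fact)
ana.py:18: RuntimeWarning: Mean of empty slice.
  print(k,'n',m.sum(),'coh',round(abs(s)/max(1,m.sum()),2),'lug',round(l,1),'wing',round(wg,1),'theta',round((wg-l+20)%180-20,1),'ctr',np.round([x+X[W].mean(),y+Y[W].mean()],1))
  ret = ret.dtype.type(ret / rcount)
```

View pics/w8.png

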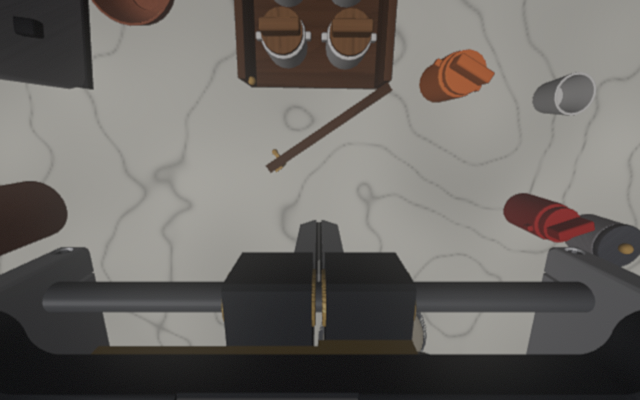

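All four jars stand in the case, with the front pair's wings and lugs aligned. The door's free edge is at (270,168), clear of the closed fingers. I'll descend in front of the door and swing it towards shut.

Call:
{"method": "carry_out", "body": {"jaw": [0, 0, 0, 0, 0, 0, 0, 0, 0, 0, 0, 0, 0], "delta_pos": [[0, 0, -0.02], [0, 0, -0.03], [0, 0, -0.03], [0, 0, -0.03], [0, 0, -0.03], [0, 0, -0.03], [0, 0, -0.03], [0, 0, -0.03], [0, 0, -0.025], [0, 0, -0.015], [0, 0, -0.009], [0, 0, 0], [0, 0, 0]], "twist": [0, 0, 0, 0, 0, 0, 0, 0, 0, 0, 0, 0, 0]}}

```text
clock: 50.75
tcp_pos: [0.3479, 0.1631, 0.049]
tcp_rot: [3.134, 0.207, -0.002]
contact_force: [0.0, -0.1, 0.5]
gripper_width: 0.0004
gripper_force: 0.0
```

Call:
{"method": "carry_out", "body": {"jaw": [0, 0, 0, 0, 0, 0, 0, 0, 0, 0, 0, 0, 0, 0, 0, 0], "delta_pos": [[0.006, 0.007, 0], [0.006, 0.007, 0], [0.006, 0.007, 0], [0.006, 0.006, 0], [0.0062, 0.005, 0], [0.0062, 0.005, 0], [0.0062, 0.005, 0], [0.0062, 0.005, 0], [0.0062, 0.005, 0], [0.0062, 0.005, 0], [0.0056, 0.0025, 0], [0.0056, 0.0025, 0], [0.0056, 0.0025, 0], [0.0056, 0.0025, 0], [0.0056, 0.0025, 0], [0, 0, 0]], "twist": [0, 0, 0, 0, 0, 0, 0, 0, 0, 0, 0, 0, 0, 0, 0, 0]}}

```text
clock: 52.08
tcp_pos: [0.4383, 0.2333, 0.0496]
tcp_rot: [-3.134, -0.206, -0.003]
contact_force: [-0.7, 0.6, -0.2]
gripper_width: 0.0004
gripper_force: 0.0
```

```bash
python3 st.py; cat > door.py <<'E'
from h import *
p,Q,ok=cloud('scene')
P=Q[ok];P=P[(P[:,2]>.078)&(P[:,2]<.092)&(P[:,0]<.49)&(P[:,0]>.3)&(P[:,1]>.10)&(P[:,1]<.29)]
l=cv2.fitLine((P[:,:2]*1000).astype(np.float32),cv2.DIST_HUBER,0,.01,.01).ravel()
print(len(P),l,'angle',round(np.degrees(np.arctan2(l[1],l[0]))%180-97,1))
cv2.imwrite('pics/s_door.png',cv2.resize(p[110:270,290:450],(600,600))[...,::-1])
E
python3 door.py
```

```text
52.08 tcp [438.3 233.3  49.6] yaw 7.5 tilt 0.11 F [-0.7  0.6 -0.2] T [-0.04 -0.04  0.02] w 0.4 j6 1.79
203 [ 2.0799747e-01 -9.7812939e-01  4.6787869e+02  1.9971162e+02] angle 5.0
```

Call:
{"method": "carry_out", "body": {"jaw": [0, 0, 0, 0, 0, 0], "delta_pos": [[0.004, 0.0005, 0], [0.004, 0.0005, 0], [0.004, 0.0005, 0], [0.003, 0.0005, 0], [0.002, 0, 0], [0, 0, 0]], "twist": [0, 0, 0, 0, 0, 0]}}

```text
clock: 52.63
tcp_pos: [0.4491, 0.2343, 0.0488]
tcp_rot: [3.134, 0.206, -0.012]
contact_force: [-1.3, 1.8, -1.6]
gripper_width: 0.0003
gripper_force: 0.8
```

```bash
python3 st.py;python3 door.py
```

```text
52.63 tcp [449.1 234.3  48.8] yaw 7.5 tilt 0.45 F [-1.3  1.8 -1.6] T [0.03 0.29 0.01] w 0.3 j6 1.78
203 [ 1.3303368e-01 -9.9111152e-01  4.7446167e+02  2.0027667e+02] angle 0.6
```

Call:
{"method": "carry_out", "body": {"jaw": [0, 0, 0, 0, 0, 0], "delta_pos": [[0.003, 0.0003, 0], [0.003, 0.0003, 0], [0.002, 0.0003, 0], [0, 0, 0], [0, 0, 0], [0, 0, 0]], "twist": [0, 0, 0, 0, 0, 0]}}

```text
clock: 53.18
tcp_pos: [0.4537, 0.2345, 0.049]
tcp_rot: [3.133, 0.204, -0.024]
contact_force: [-15.7, 0.8, 10.9]
gripper_width: 0.0002
gripper_force: 7.6
```

```bash
python3 st.py;python3 door.py
```

```text
53.18 tcp [453.7 234.5  49. ] yaw 7.5 tilt 0.89 F [-15.7   0.8  10.9] T [-0.02  2.43 -0.05] w 0.2 j6 1.78
180 [ 9.2653662e-02 -9.9569839e-01  4.7739908e+02  2.0163774e+02] angle -1.7
```

Call:
{"method": "carry_out", "body": {"jaw": [0, 0, 0, 0, 0, 0, 0, 0, 0, 0, 0, 0, 0, 0], "delta_pos": [[-0.004, 0, 0], [-0.01, 0, 0], [-0.02, -0.002, 0], [-0.02, -0.002, 0], [-0.02, -0.002, 0], [-0.015, 0, 0.01], [-0.005, 0, 0.02], [0, 0, 0.03], [0, 0, 0.03], [0, 0, 0.035], [0, 0, 0.035], [0, 0, 0.035], [0, 0, 0.03], [0, 0, 0]], "twist": [0, 0, 0, 0, 0, 0, 0, 0, 0, 0, 0, 0, 0, 0]}}

```text
clock: 54.4
tcp_pos: [0.3719, 0.2313, 0.2812]
tcp_rot: [-3.13, -0.205, -0.023]
contact_force: [0.8, 1.3, -0.2]
gripper_width: 0.0004
gripper_force: 0.0
```

```bash
python3 st.py;python3 door.py; python3 - <<'E'
from h import *
p,Q,ok=cloud('wrist');cv2.imwrite('pics/w9.png',p[...,::-1])
p,Q,ok=cloud('scene');cv2.imwrite('pics/s9.png',cv2.resize(p[130:280,240:440],(800,600),interpolation=cv2.INTER_CUBIC)[...,::-1])
E
```

```text
54.4 tcp [371.9 231.3 281.2] yaw 7.5 tilt 0.89 F [ 0.8  1.3 -0.2] T [0.07 0.01 0.02] w 0.4 j6 1.84
176 [ 8.1924267e-02 -9.9663854e-01  4.7787231e+02  2.0055891e+02] angle -2.3
```

View pics/s9.png

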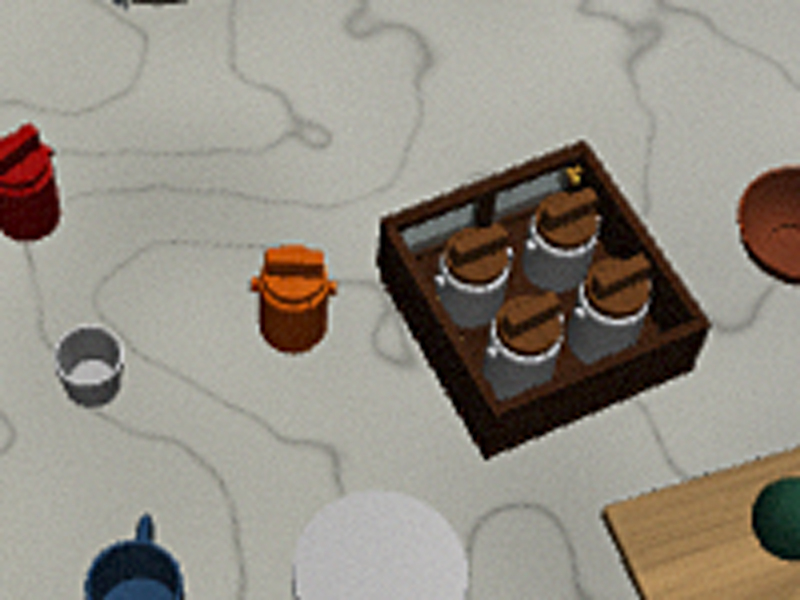

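View pics/w9.png

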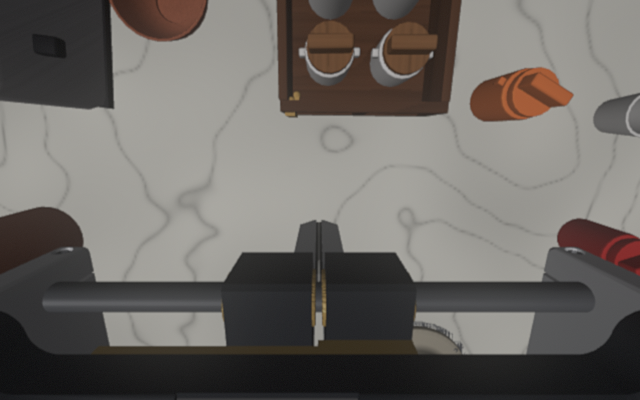

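The door lies shut along the case front with its tongue in the catch. The front right jar at (405,48) looks shifted compared with before, so I'll take a closer look from above the case.

Call:
{"method": "carry_out", "body": {"jaw": [0, 0, 0, 0, 0, 0, 0, 0, 0, 0, 0], "delta_pos": [[0.01, -0.005, 0.03], [0.02, -0.005, 0.03], [0.02, -0.005, 0.03], [0.02, -0.005, 0.03], [0.02, -0.005, 0.02], [0.02, -0.005, 0], [0.02, -0.005, 0], [0.02, 0, 0], [0.01, 0, 0], [0, 0, 0], [0, 0, 0]], "twist": [0, 0, 0, 0, 0, 0, 0, 0, 0, 0, 0]}}

```text
clock: 55.47
tcp_pos: [0.5271, 0.1947, 0.4127]
tcp_rot: [3.134, 0.206, -0.006]
contact_force: [-0.0, -0.1, -0.3]
gripper_width: 0.0004
gripper_force: 0.0
```

```bash
python3 st.py; python3 - <<'E'
from ana import *
p,Q,ok=cloud('wrist');np.savez('w10.npz',p=p,Q=Q,ok=ok);cv2.imwrite('pics/w10.png',cv2.resize(p[0:225,180:480],(800,600),interpolation=cv2.INTER_CUBIC)[...,::-1])
c=dict(C=(537,240,118),D=(548,145,118),B=(625,248,133),A=(637,158,133))
lugs(p,Q,ok,c); jars(p,Q,ok,c)
E
```

```text
55.47 tcp [527.1 194.7 412.7] yaw 7.5 tilt 0.22 F [-0.  -0.1 -0.3] T [ 0.03 -0.02  0.05] w 0.4 j6 1.67
C n 35 coh 0.99 lug 98.0 wing 97.7 theta -0.4 ctr [537.9 241. ]
D n 68 coh 0.76 lug 85.0 wing 97.4 theta 12.4 ctr [548.4 148.9]
B n 37 coh 0.98 lug 98.8 wing 99.2 theta 0.4 ctr [625.7 250.5]
A n 59 coh 0.84 lug 97.3 wing 100.1 theta 2.8 ctr [637.5 161. ]
C (268, array([538., 241.]), array([15., 50.]), 97.8, 0.119, array([538., 241., 117.]))
D (287, array([549., 148.]), array([15., 52.]), 96.6, 0.118, array([549., 149., 117.]))
B (350, array([626., 250.]), array([16., 51.]), 99.1, 0.133, array([626., 250., 132.]))
A (349, array([638., 161.]), array([16., 51.]), 100.2, 0.133, array([637., 161., 132.]))
```

View pics/w10.png

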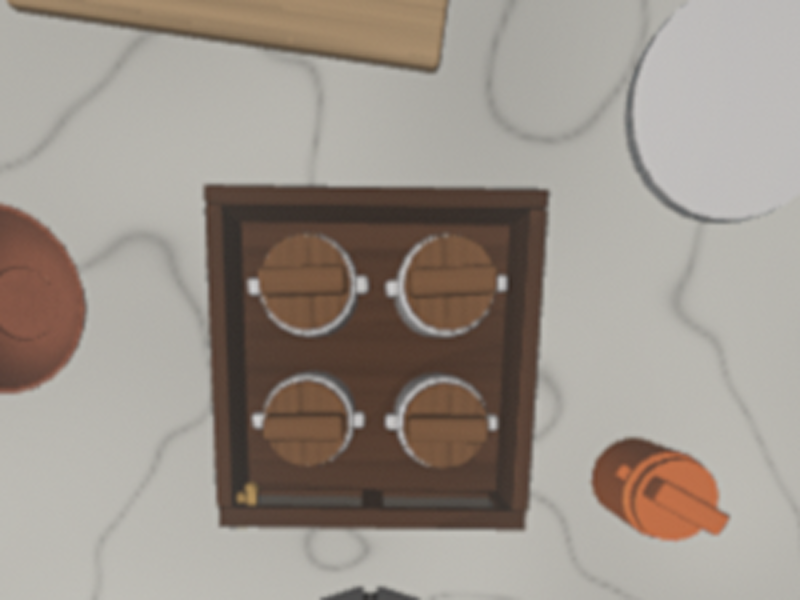

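From above, all four jars stand upright in the case with their wings in line with their lugs. The door is flush and the brass tongue is caught at (245,495), so I'm handing the job in.

```bash
python3 -c "
from station import env
print(env.hand_in())"
```

```text
the job is handed in; nothing more can be done
None
```

I screwed all four jars' caps tight, stood the jars upright in the case, pushed the glass door shut onto its catch and handed the job in; the last pictures before hand-in confirmed it, and hand-in returned no verdict.

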